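# Put the pliers back in their shadow-foam drawer

## Task

Put the red-handled pliers away: pull the drawer of the plywood unit open by its handle, lay the pliers in their cut-out in the foam with the jaws pointing to the right, so that they lie flat at the bottom of it, then let go and push the drawer fully home again. Leave everything else where it is.

Things in the scene. Friction and masses are not known exactly. Their poses are not given: they have to be found in the camera images.
- drawer_unit: plywood bench-top drawer unit, fixed, 172 deep (x) x 276 wide (y) x 138 high; origin under its centre on the bench, own -x is its front. The grey drawer front is set back 4 from the top board's front edge. A carton and a glue bottle stand on the rear half of the top. A rail inside, 80 above the bench, lets the drawer shut only when nothing stands proud of the foam
- drawer (a joint): how far the grey drawer is pulled out along the unit's own -x, in m: 0 fully home, 0.165 the end stop; slide friction about 3 N; starts shut or a little ajar. Heights above the bench: drawer front 29 to 100, side walls' top 76, foam top 66. Three steel sockets stand fixed in the foam at its left end, 73 high
- drawer_handle (a point): middle of the bar of the steel bow handle on the drawer front, moves with it; axes as the unit's. Round rod 9 thick, bow level, 50 wide over its ends (along y), bar 30 off the drawer face, 62 above the bench and 76 below the unit's top, whose board leaves no room for a hand from straight above: lean the tool back 30 to 40 degrees
- pliers_pocket (a point): centre of the bottom of the pliers' cut-out (yellow, 9 deep in black foam), 76 behind the drawer face, 13 right of its middle, 57 above the bench, moves with the drawer; axes as the unit's. 62 wide (x) from y = +83 to -31 for the handles, 32 wide from y = -31 to -83 for the jaws (right end); finger scoops 40 long at y = 0 widen it to 108. Clear of the unit's top once the drawer is out 0.13
- pliers: combination pliers with red handles, lying flat and closed, 54 (x) x 156 (y) x 13 high, 0.15 kg; origin at the centre of the underside; jaws at own -y, handles at +y; 52 wide across x at the origin, a good place to grip. In the cut-out their axes agree with those of the cut-out
- pliers_jaw_tip (a point): tip of the pliers' jaws, at height of the underside, 78 from the origin along own -y
- board_eraser: blue whiteboard eraser lying on the bench, 53 x 114 (y) x 26 high, origin at the centre of its underside; bystander
- gear_motor: yellow and grey gear motor lying on the bench, 44 x 115 (y) x 20 high, origin at the centre of its underside; bystander
- tape_masking: roll of masking tape lying to the right of the unit, 100 across, 25 high, origin at the centre of its underside; bystander

How it is judged:
By the outcome, as a careful person would: the job done as asked, in the order asked, and still so for the second after the job is handed in, with the robot touching nothing.
It also fails if it takes over 72 s, if anything falls off the work surface, if the arm or the gripper's body presses on something with over 40 N, if the wrist force passes 120 N, or if a joint passes its speed limit or range.

## Robot

A 6-joint arm with a two-finger parallel gripper is mounted at the origin on a cart in front of the work surface, level with it; the furniture and walls round the work are solid. World frame = base frame: x ahead of the robot, y to its left, z up, the work surface at z = 0. Lengths are in mm, angles in rad, forces in N, time in s.
With the tool pointing down it reaches from about 350 to 775 mm from the base axis. Payload 7.3 kg.
Tool frame: the origin (TCP) lies midway between the tips of the shut fingers; the grasp point (between the pads) lies bot.tcp_to_grasp behind it (bot.tcp_to_grasp is the distance from the TCP to the grasp point, in mm); z points along the fingers, y is the direction in which the jaws open and shut (so a half turn about z gives the same grasp; the last joint's range is limited). The gripper opens to 92 mm and grips with 3 to 60 N. Pads are 19 mm wide; open, the fingers measure 130 mm over their backs; the gripper's body (75 mm by 190 mm) begins 47 mm behind the grasp point.
Start: joints at [1.154, 0.342, 1.524, -0, 1.275, -0.146], TCP at [140.423, 505.892, 226.741] pointing down, gripper open.
Joint ranges: [-2.53, 2.53], [-0.77, 2.02], [0.04, 2.7], [-1, 4.14], [0.28, 2.66], [-3.11, 3.11]. Speed limits (rad/s): [2.57, 2.57, 3.14, 3.14, 3.14, 3.14].

## Interface

Orientations are given as [roll, pitch, yaw] about the fixed x, y, z axes, in that order (R = Rz(yaw) Ry(pitch) Rx(roll)).
In Python, from plant import bot gives the robot as it stands.
- The arm moves only by the shell command python3 -m inch 'ROWS'. ROWS is JSON, one flat list of numbers, 7 for each row, row after row: the shift along the world's x, y, z in cm, then the turn, a rotation vector about the world's x, y, z in degrees, then the gripper command: -1 is shut, 1 is fully open, values between are in proportion. In form: [tx, ty, tz, ax, ay, az, fingers, tx, ty, tz, ax, ay, az, fingers, ...]. A call has exactly 5 rows; each row is the pose to reach, as a shift and turn from the pose measured when the call began; what a row does not reach only later rows make up. A row lasts 1/10 s, in which the tool goes at most 50 mm and 8.59 degrees, less where a joint would pass 70% of its speed; a pose out of reach is approached as far as the arm can. A call with a gripper value outside its range is refused whole. The fingers move at their own pace and stop on an object; the grip force is fixed at half the most. Time passes only in rows, so rows that repeat a pose let the fingers close, or fill a call up. It gives the time, the measured TCP pose, the force and the opening at its end, in the units of the state.
- bot.get_obs(): the state, without advancing time (a new reading comes with each control period).
- bot.capture(name): name is "scene" or "side" or "wrist"; returns the picture (384x512x3 uint8, red, green, blue); there is no depth.
- bot.calibration(name): a dict with "fx", "fy", "cx", "cy" (pixels), "k1" (the pictures are not rectified: a ray, as slopes to the right and down, at radius r is drawn at 1 + k1 r^2 times it, then the intrinsics apply), "cam_to_world" (4x4, takes a point from camera to world coordinates). Camera axes: x right, y down, z forward; pixel columns grow to the right and rows downward; lengths in mm; the calibration is good to about 2 mm. A picture is of the moment at which its call begins: read the wrist's pose just before it. calibration takes no time and is no camera call; for the wrist camera it gives the pose at the moment of the call.
- bot.close_job(): hands the job in, once; it reports no verdict.
The state is a dict: "time": time; "joint_positions": joint angles; "dq": joint speeds; "tau": joint torques, N m; "tool_pos": TCP position; "tcp_rot": TCP orientation; "contact_force": force on the tool from outside, world axes, zero at the start; "moment": the same for the moment, N m; "grip_width": finger opening in mm.
Only numpy, scipy, OpenCV 4.12 (cv2) and the standard library are available. Lean on these libraries where they do the work, as an engineer would, in place of code of your own. Each camera call takes 0.05 s, during which the arm holds its last target.

## Working session

There is one attempt and no reset: what is moved stays moved. The work goes in short steps, Python scripts to look and compute and a shell command to move; the robot and the scene stay as the last step left them, time stands still between calls to the robot, and variables do not carry over. Pictures are saved under pics/ and viewed, and the job is handed in when it is done.

```bash
ls; mkdir -p pics; python3 - <<'E'
from plant import bot
import cv2
print(bot.tcp_to_grasp); o=bot.get_obs(); print(o)
for n in("scene","side","wrist"):
    c=bot.calibration(n); print(n,c)
    im=bot.capture(n); cv2.imwrite(f"pics/{n}0.png",im[:,:,::-1])
E
```

```text
pics
18.8
{'time': 0.0, 'joint_positions': array([ 1.15397408e+00,  3.42708495e-01,  1.52504403e+00, -2.42967513e-06,
        1.27537206e+00, -1.45946781e-01]), 'dq': array([-0.00119585,  0.00112832, -0.00065341,  0.00065144,  0.0007296 ,
        0.00029843]), 'tau': array([-1.22780824e-03, -4.31250894e+01, -2.44218117e+01,  7.16584269e-02,
        5.59301418e-02, -7.92515084e-05]), 'tool_pos': array([140.26067041, 505.4893816 , 226.04291381]), 'tcp_rot': array([-3.14007668e+00, -2.20487746e-04,  2.87071773e+00]), 'contact_force': array([0.48385016, 0.81896949, 0.39869096]), 'moment': array([ 0.02017792,  0.02262347, -0.03859283]), 'grip_width': 91.93671380712769}
scene {'fx': 353.4585043045791, 'fy': 353.4585043045791, 'cx': 254.58773708875046, 'cy': 192.20438153807032, 'k1': -0.11187897175266924, 'cam_to_world': array([[ 8.99090861e-01, -2.08313279e-01,  3.85021040e-01,
         2.42091034e+02],
       [-4.37422476e-01, -4.62145575e-01,  7.71416259e-01,
        -7.55395379e+02],
       [ 1.72395196e-02, -8.61990165e-01, -5.06631773e-01,
         4.95923058e+02],
       [ 0.00000000
[... 353 characters left out ...]
891e-01,
        -8.96343012e+02],
       [-1.03904620e-02, -8.18443861e-01, -5.74492545e-01,
         6.68882181e+02],
       [ 0.00000000e+00,  0.00000000e+00,  0.00000000e+00,
         1.00000000e+00]])}
wrist {'fx': 329.3249019974388, 'fy': 329.3249019974388, 'cx': 255.28227354393078, 'cy': 193.7785715819451, 'k1': 0.014803828598521336, 'cam_to_world': array([[ 2.68140104e-01,  9.18773619e-01,  2.89751484e-01,
         6.00619220e+01],
       [ 9.63379582e-01, -2.55469722e-01, -8.14555258e-02,
         5.29437757e+02],
       [-8.16457034e-04,  3.00982156e-01, -9.53629422e-01,
         3.83724146e+02],
       [ 0.00000000e+00,  0.00000000e+00,  0.00000000e+00,
         1.00000000e+00]])}
```

View pics/scene0.png

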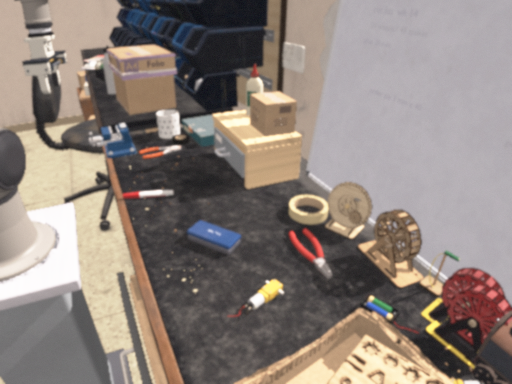

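View pics/side0.png

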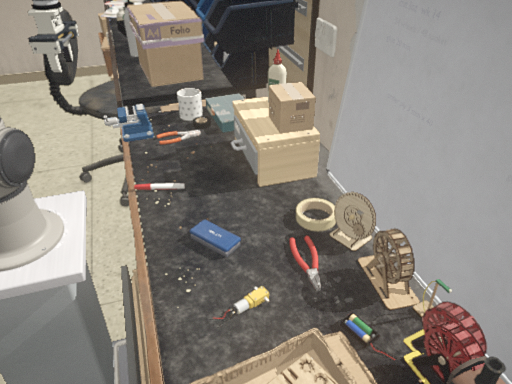

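View pics/wrist0.png

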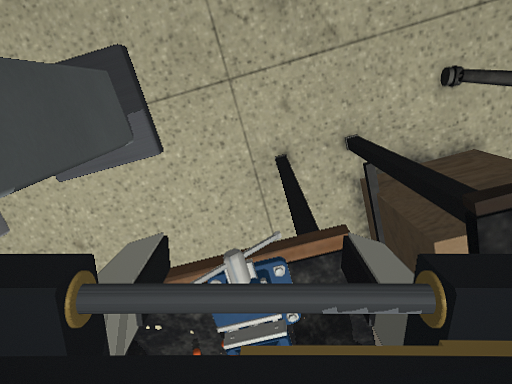

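The side view shows the unit at about (275,140), the red pliers at about (305,262) with jaws toward the camera, tape (317,214), eraser (215,238) and motor (250,300). I'll zoom in for measurements.

```bash
cat > h.py <<'E'
import numpy as np, cv2
from plant import bot
from scipy.spatial.transform import Rotation as R
def ray(c,u,v):
    xd=(u-c['cx'])/c['fx']; yd=(v-c['cy'])/c['fy']
    x,y=xd,yd
    for _ in range(30):
        s=1+c['k1']*(x*x+y*y); x,y=xd/s,yd/s
    T=c['cam_to_world']; return T[:3,3],T[:3,:3]@np.array([x,y,1.])
def onz(c,u,v,z):
    o,d=ray(c,u,v); return o+d*(z-o[2])/d[2]
def proj(c,P):
    T=c['cam_to_world']; p=T[:3,:3].T@(np.asarray(P,float)-T[:3,3]); x,y=p[0]/p[2],p[1]/p[2]
    s=1+c['k1']*(x*x+y*y); return np.array([c['cx']+c['fx']*x*s,c['cy']+c['fy']*y*s])
def tri(c1,p1,c2,p2):
    o1,d1=ray(c1,*p1);o2,d2=ray(c2,*p2)
    A=np.stack([d1,-d2],1); t=np.linalg.lstsq(A,o2-o1,rcond=None)[0]
    a,b=o1+d1*t[0],o2+d2*t[1]; return (a+b)/2,np.linalg.norm(a-b)
def crop(src,dst,x0,y0,x1,y1,k=4):
    im=cv2.imread(src)[y0:y1,x0:x1]; cv2.imwrite(dst,cv2.resize(im,None,fx=k,fy=k,interpolation=cv2.INTER_CUBIC))
E
python3 - <<'E'
from h import *
crop("pics/side0.png","pics/c1.png",220,60,340,200,4)
crop("pics/side0.png","pics/c2.png",270,180,350,300,5)
crop("pics/scene0.png","pics/c3.png",200,60,340,200,4)
E
```

```text
(no output)
```

View pics/c1.png

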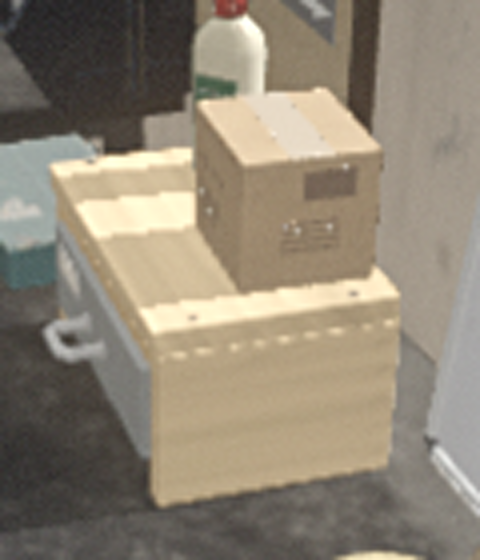

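View pics/c2.png

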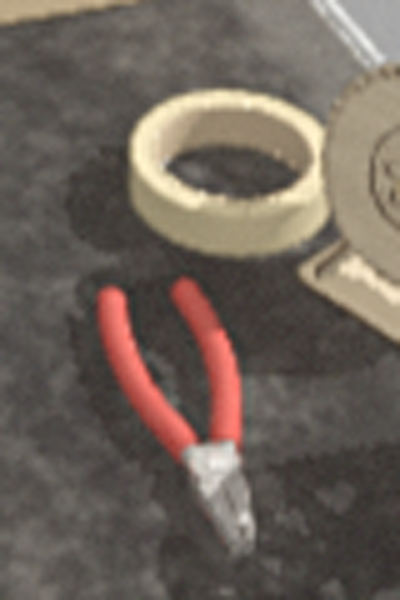

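View pics/c3.png

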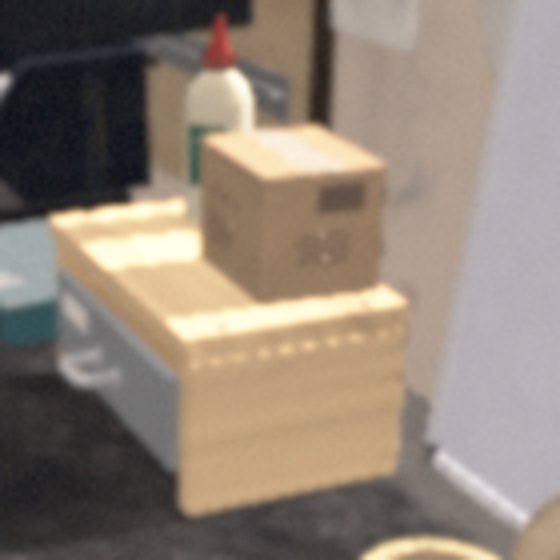

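```bash
python3 - <<'E'
from h import *
c=bot.calibration("side"); s=bot.calibration("scene")
np.set_printoptions(precision=1,suppress=True)
S={'TFR':(257.3,142.3),'TFL':(233,101.2),'TRR':(319.5,133.7),'BFR':(258.7,186.3),'BRR':(317.5,176.3)}
for k,p in S.items(): print(k,onz(c,*p,138 if k[0]=='T' else 0))
# scene crop offset 200,60
Q={'TFR':(245.5,144.5),'TFL':(213,114.5),'TRR':(301.5,133.5),'BFR':(245.5,188.7),'BRR':(299,177.5)}
for k,p in Q.items(): print(k,onz(s,*p,138 if k[0]=='T' else 0), tri(c,S[k],s,p))
print('handle c bar', onz(c,220+58/4,60+342/4,62))
P={'hl':(292,239),'hr':(307,237.5),'tip':(317.8,290)}
for k,p in P.items(): print(k,onz(c,*p,6))
# tape
for p in ((130,165),(330,165),(235,90),(230,215)): print('tape', onz(c,270+p[0]/5,180+p[1]/5,25))
E
```

```text
TFR [601.2  26.7 138. ]
TFL [608.8 295.5 138. ]
TRR [770.4  19.9 138. ]
BFR [605.   28.1   0. ]
BRR [778.1  24.2   0. ]
TFR [599.6  19.3 138. ] (array([603.4,  30.2, 134.4]), np.float64(3.1744344137237928))
TFL [607.6 286.9 138. ] (array([611.2, 300.5, 134.5]), np.float64(3.00951245604538))
TRR [778.1  29.3 138. ] (array([761.2,   3.1, 148.9]), np.float64(2.314827343941732))
BFR [604.2  27.7   0. ] (array([606.2,  32.2,  -2.9]), np.float64(0.104290829407863))
BRR [778.6  23.2   0. ] (array([776.6,  20.8,   2. ]), np.float64(0.8354705816394099))
handle c bar [574.5 161.2  62. ]
hl [ 610.2 -207.5    6. ]
hr [ 645.1 -213.2    6. ]
tip [ 603.6 -365.9    6. ]
tape [ 645.2 -142.5   25. ]
tape [ 736.7 -171.9   25. ]
tape [ 718.4 -101.6   25. ]
tape [ 675.5 -192.    25. ]
```

The unit's front right corner is at about (603, 27) and its yaw is about -1.5°. The triangulated corners agree with 276 x 172. The pliers' centre is near (616, -288), yaw about -9°, jaws toward -y. Next I'll move in front of the handle with a leaned tool and look with the wrist camera.

```bash
cat >> h.py <<'E'
def down(yaw,lean,ax='y'):
    # tool down, tool x at heading yaw deg (world), then lean back (body toward -x of unit) deg
    return R.from_euler('z',yaw+180,degrees=True)*R.from_euler('y',lean,degrees=True)*R.from_euler('x',180,degrees=True)
def go(p,Rt):
    o=bot.get_obs(); R0=R.from_euler('xyz',o['tcp_rot']); 
    print('shift cm',np.round((np.array(p)-o['tool_pos'])/10,2),'turn deg',np.round(np.degrees((Rt*R0.inv()).as_rotvec()),2))
E
python3 - <<'E'
from h import *
Rt=down(-1.5,35); print(Rt.as_matrix()); go([440,163,150],Rt)
E
```

```text
[[-8.18871341e-01  2.61769483e-02  5.73379886e-01]
 [ 2.14429007e-02  9.99657325e-01 -1.50144807e-02]
 [-5.73576436e-01  9.80118764e-17 -8.19152044e-01]]
shift cm [ 29.97 -34.26  -7.62] turn deg [ -5.13 -34.72  13.59]
```

```bash
python3 -m inch '[3,-4,0,0,0,0,1, 6,-8,0,-1,-7,3,1, 9,-12,-1,-2,-14,5,1, 12,-16,-2,-3,-21,8,1, 15,-20,-3,-4,-28,11,1]'; python3 - <<'E'
from h import *
go([440,163,150],down(-1.5,35))
E
```

```text
time: 0.65
tool_pos: [289.1, 307.2, 197.1]
tcp_rot: [3.125, 0.497, 3.066]
contact_force: [2.3, -1.0, 0.6]
grip_width: 91.7
shift cm [ 15.09 -14.42  -4.71] turn deg [-1.12 -6.47  2.33]
```

```bash
python3 -m inch '[4,-4,-1,0,-2,1,1, 7,-7,-2,-1,-4,2,1, 11,-11,-4,-1,-6.5,2.3,1, 15,-14.5,-4.7,-1,-6.5,2.3,1, 15,-14.5,-4.7,-1,-6.5,2.3,1]'; python3 - <<'E'
from h import *
np.save('cw.npy',bot.calibration('wrist'),allow_pickle=True)
cv2.imwrite('pics/w1.png',bot.capture('wrist')[:,:,::-1])
cv2.imwrite('pics/s1.png',bot.capture('side')[:,:,::-1])
E
```

```text
time: 1.15
tool_pos: [439.5, 160.2, 153.4]
tcp_rot: [-3.129, 0.603, 3.108]
contact_force: [0.3, 0.2, 0.2]
grip_width: 91.6
```

View pics/w1.png

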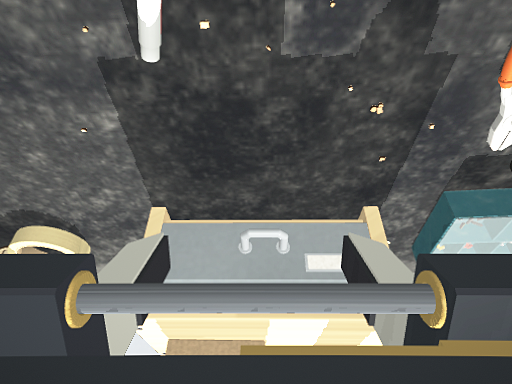

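View pics/s1.png

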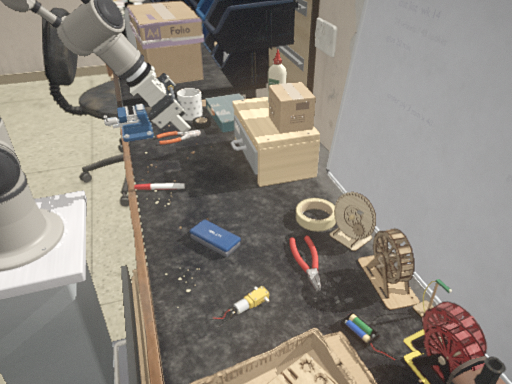

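The wrist view shows the handle bow at about (265,236), centred on the drawer front, and the unit's feet at (157,208) and (372,208). I'll zoom in to measure.

```bash
python3 - <<'E'
from h import *
crop("pics/w1.png","pics/c4.png",135,195,400,265,3)
E
```

```text
(no output)
```

View pics/c4.png

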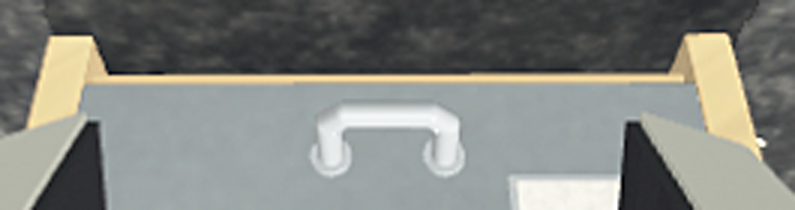

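```bash
python3 - <<'E'
from h import *
np.set_printoptions(precision=1,suppress=True)
c=np.load('cw.npy',allow_pickle=True).item()
a=onz(c,151.7,207.3,0);b=onz(c,377.7,206.7,0);print(a,b,np.linalg.norm(a-b), np.degrees(np.arctan2(-(b-a)[0],(b-a)[1])))
print('bar',onz(c,264.7,233.5,62),onz(c,241,236,62),onz(c,288.3,236,62))
s=bot.calibration('side'); 
o=bot.get_obs(); print(o['tool_pos'],np.degrees(o['tcp_rot']))
R0=R.from_euler('xyz',o['tcp_rot']); print('camera-in-tool',R0.inv().apply(c['cam_to_world'][:3,3]-o['tool_pos']))
E
```

```text
[608.1  25.    0. ] [614.5 302.8   0. ] 277.832818082596 -1.3185035132764622
bar [571.3 165.2  62. ] [575.6 140.6  62. ] [576.8 189.4  62. ]
[440.  164.  155.1] [-179.7   34.8  178.1]
camera-in-tool [  84.    -1.1 -157.6]
```

Width checks at 278 mm. The bow is centred at (573, 165, 62). I'll grip the bow over its ends with the jaws along y, going in straight.

```bash
python3 -m inch '[4,0,-3,0,0,0.5,1, 8,0,-6,0,0,0.5,1, 11,0.05,-8.2,0,0,0.5,1, 13.5,0.1,-10.2,0,0,0.5,1, 14.4,0.1,-10.9,0,0,0.5,1]'; python3 - <<'E'
from h import *
np.save('cw.npy',bot.calibration('wrist'),allow_pickle=True)
cv2.imwrite('pics/w2.png',bot.capture('wrist')[:,:,::-1])
cv2.imwrite('pics/s2.png',bot.capture('side')[:,:,::-1])
crop("pics/s2.png","pics/c5.png",180,60,340,200,4)
o=bot.get_obs(); print(o['tool_pos'],np.degrees(o['tcp_rot']),o['contact_force'])
E
```

```text
time: 1.75
tool_pos: [592.1, 188.9, 68.3]
tcp_rot: [-3.08, 0.574, 3.117]
contact_force: [-7.7, 0.8, 12.5]
grip_width: 91.9
[592.18848599 188.67354052  68.99386788] [-176.47780653   32.96486481  178.58920892] [0.80421514 0.16414176 1.62206898]
```

View pics/w2.png

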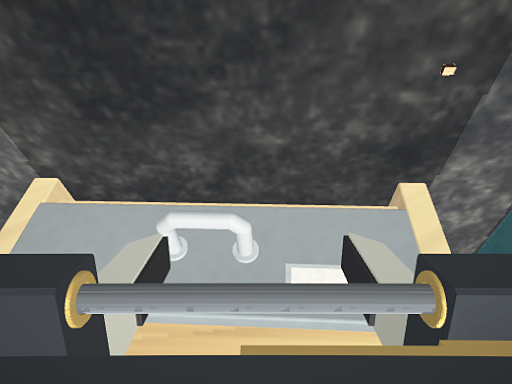

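View pics/c5.png

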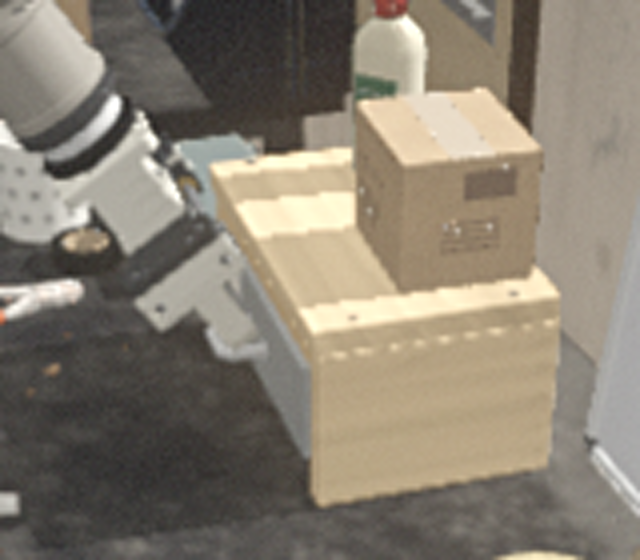

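The tool stopped off target: 24 mm toward +y and 23 mm high, with the -y finger close over the bow's right end. I'll check the joints before going on.

```bash
python3 - <<'E'
from h import *
np.set_printoptions(precision=3,suppress=True)
o=bot.get_obs(); print(o['joint_positions'],o['dq'],o['tau'],o['contact_force'],o['moment'],o['time'])
c=bot.calibration('wrist'); print('bar',onz(c,203,222,62),onz(c,160,228,62),onz(c,250,228,62))
a=onz(c,40,180,0);print(a, onz(c,427,184,0))
E
```

```text
[ 0.305  0.537  1.915 -0.997  0.283 -0.309] [ 0.006 -0.046  0.053  0.001  0.002  0.002] [ -0.29  -42.131 -15.571  -0.653  -0.326   0.005] [0.804 0.164 1.622] [-0.02   0.077  0.04 ] 1.85
bar [573.479 164.332  62.   ] [579.379 140.168  62.   ] [578.563 188.05   62.   ]
[610.28   25.117   0.   ] [614.936 304.489   0.   ]
```

Joint 4 (-0.997) and joint 5 (0.283) are at their range ends, so that lean and azimuth is unreachable there. I'll back out along the tool axis, log joints, and fit a small kinematic model to choose a reachable lean.

```bash
cat >> h.py <<'E'
import json,os
def log():
    o=bot.get_obs(); L=json.load(open('log.json')) if os.path.exists('log.json') else [[[1.15397408,.342708495,1.52504403,0,1.27537206,-.145946781],[140.42,505.89,226.74],[-3.14007668,-.00022,2.87071773]]]
    L.append([list(o['joint_positions']),list(o['tool_pos']),list(o['tcp_rot'])]); json.dump(L,open('log.json','w'))
    return o
E
python3 -c "
from h import *;log()"
python3 -m inch '[-2,0,3,0,0,0,1, -4,0,5,0,3,0,1, -7,-1,7,0,6,0,1, -10,-2,8,0,10,0,1, -12,-2.4,8,0,10,0,1]'; python3 -c "
from h import *;log()"
python3 -m inch '[0,0,0,0,5,0,1, 0,0,2,0,10,0,1, -1,0,4,0,15,-5,1, -1,0,4,0,15,-10,1, -1,0,4,0,15,-10,1]'; python3 -c "
from h import *
log()
L=json.load(open('log.json'))
for j,p,r in L:
  for s4 in(1,-1):
   for s5 in (1,-1):
    M=R.from_euler('z',j[0])*R.from_euler('y',j[1]+j[2])*R.from_euler('z',s4*j[3])*R.from_euler('y',j[4])*R.from_euler('z',np.pi/2+s5*j[5])
    print(s4,s5,np.round(np.degrees((M.inv()*R.from_euler('xyz',r)).magnitude()),2))
  print(np.round(j,3))
"
```

```text
time: 2.35
tool_pos: [471.4, 165.7, 151.7]
tcp_rot: [-3.078, 0.404, 3.119]
contact_force: [0.9, 0.5, -0.3]
grip_width: 91.7
time: 2.85
tool_pos: [460.9, 166.8, 192.2]
tcp_rot: [-3.049, 0.145, 2.953]
contact_force: [-0.6, -0.4, -0.2]
grip_width: 91.9
1 1 0.0
1 -1 16.72
-1 1 0.0
-1 -1 16.72
[ 1.154  0.343  1.525  0.     1.275 -0.146]
1 1 0.0
1 -1 35.45
-1 1 114.21
-1 -1 148.46
[ 0.305  0.537  1.915 -0.997  0.283 -0.309]
1 1 0.0
1 -1 110.55
-1 1 40.53
-1 -1 145.78
[ 0.303  0.236  2.002 -0.354  0.566 -0.965]
1 1 0.0
1 -1 115.49
-1 1 19.67
-1 -1 126.02
[ 0.287  0.277  1.735 -0.172  1.049 -1.008]
```

```bash
cat >> h.py <<'E'
def frames(j):
    A=R.from_euler('z',j[0]).as_matrix();E=lambda a,t:R.from_euler(a,t).as_matrix()
    B=A@E('y',j[1]);C=A@E('y',j[1]+j[2]);D=C@E('z',j[3]);F=D@E('y',j[4]);G=F@E('z',np.pi/2+j[5])
    return A,B,C,D,F,G
def cols(j):
    A,B,C,D,F,G=frames(j)
    return np.column_stack([A,B[:,[0,2]],C[:,[0,2]],D[:,[0,1]],F[:,[0,2]],])
E
python3 - <<'E'
from h import *
np.set_printoptions(precision=1,suppress=True)
L=json.load(open('log.json'))
A=np.vstack([cols(l[0]) for l in L]);b=np.hstack([l[1] for l in L])
print(A.shape,np.linalg.matrix_rank(A),np.linalg.svd(A)[1])
x=np.linalg.lstsq(A,b,rcond=1e-3)[0];print(x,(A@x-b))
# sparse: no x offset of C, D offsets zero etc
for keep in ([1,2,4,6,10],[0,1,2,4,6,10],[0,1,2,4,5,6,10],[0,1,2,4,6,7,10],[0,1,2,4,6,9,10],[1,2,4,6,8,10],[1,2,4,5,6,9,10]):
    x,_,rk,_=np.linalg.lstsq(A[:,keep],b,rcond=None);print(keep,x,rk,np.abs(A[:,keep]@x-b).max())
E
```

```text
(12, 11) 11 [4.3 4.  2.8 0.8 0.7 0.6 0.2 0.2 0.1 0.  0. ]
[  4.5  73.3 222.2  -5.3 510.6  50.1 379.2  -2.5   3.2  -0.2 321.6] [-0.   0.  -0.   0.  -0.   0.  -0.   0.1 -0.   0.  -0.1  0.1]
[1, 2, 4, 6, 10] [ 72.1 168.3 486.2 365.9 288.1] 5 7.7226152375039305
[0, 1, 2, 4, 6, 10] [ 23.5  70.1 152.6 477.1 345.8 273.5] 6 7.434742424834894
[0, 1, 2, 4, 5, 6, 10] [ -1.5  76.5 224.7 507.   47.3 381.4 318.9] 7 0.27524085014556476
[0, 1, 2, 4, 6, 7, 10] [ 20.1  74.  156.4 485.1 353.8  12.5 271.3] 7 2.8594564074757614
[0, 1, 2, 4, 6, 9, 10] [ 49.1  70.9 134.1 473.  333.9  11.6 254.9] 7 5.990811884210245
[1, 2, 4, 6, 8, 10] [ 72.1 168.3 486.3 365.9   0.1 288.1] 6 7.71672270495435
[1, 2, 4, 5, 6, 9, 10] [ 76.4 222.8 506.3  46.5 380.2   0.3 317.5] 7 0.2918522651181661
```

```bash
cat >> h.py <<'E'
_K=[1,2,4,5,6,10]
def fitx():
    L=json.load(open('log.json'));A=np.vstack([cols(l[0])[:,_K] for l in L]);b=np.hstack([l[1] for l in L])
    return np.linalg.lstsq(A,b,rcond=None)[0]
X=fitx() if os.path.exists('log.json') else None
LO=np.array([-2.53,-.77,.04,-1,.28,-3.11]);HI=np.array([2.53,2.02,2.7,4.14,2.66,3.11])
def fk(j): return cols(j)[:,_K]@X, frames(j)[5]
from scipy.optimize import least_squares
def ik(p,Rt,j0=None):
    best=None
    for s in ([j0] if j0 is not None else [[.3,.4,1.8,-.2,.8,-1],[.3,.4,1.8,.5,.8,-1],[.3,.4,1.8,.3,.8,1.5]]):
        f=lambda j:np.r_[(fk(j)[0]-p)/100,(R.from_matrix(fk(j)[1]).inv()*Rt).as_rotvec()]
        r=least_squares(f,np.clip(s,LO+.01,HI-.01),bounds=(LO+.0,HI-.0))
        if best is None or r.cost<best.cost: best=r
    j=best.x; return j,best.cost**.5,np.minimum(j-LO,HI-j).min()
E
python3 - <<'E'
from h import *
np.set_printoptions(precision=2,suppress=True)
print(X)
G0=np.array([574,165,62.])
def ori(az,lean,jaw):
    # tool z azimuth az (deg), lean; jaw: extra rotation about tool z
    return R.from_euler('z',az+180,degrees=True)*R.from_euler('y',lean,degrees=True)*R.from_euler('x',180,degrees=True)*R.from_euler('z',jaw,degrees=True)
for pull in (0,165):
  for lean in (20,25,30,35,40):
    for az in (0,10,20,30):
      for jaw in (-az,0,90-az,-90):
        Rt=ori(az-1.4,lean,jaw); P=G0+[-pull,pull*.024,0]+Rt.apply([0,0,18.8])
        j,c,m=ik(P,Rt)
        if c<1e-3: print(pull,lean,az,jaw,j,round(m,2),Rt.as_matrix()[:,1])
E
```

```text
[ 76.31 222.62 506.09  46.36 379.9  317.43]
0 20 0 0 [ 0.19  0.56  1.83 -0.18  0.42 -1.21] 0.14 [0.02 1.   0.  ]
0 20 0 0 [ 0.19  0.56  1.83 -0.18  0.42 -1.21] 0.14 [0.02 1.   0.  ]
0 20 0 90 [ 0.19  0.56  1.83 -0.18  0.42  0.36] 0.14 [ 0.94 -0.02  0.34]
0 20 0 -90 [ 0.19  0.56  1.83 -0.18  0.42 -2.78] 0.14 [-0.94  0.02 -0.34]
0 20 10 -10 [ 0.15  0.55  1.84 -0.    0.4  -1.74] 0.12 [-0.31  0.95 -0.06]
0 20 10 0 [ 0.15  0.55  1.84 -0.    0.4  -1.57] 0.12 [-0.15  0.99  0.  ]
0 20 10 80 [ 0.15  0.55  1.84 -0.    0.4  -0.17] 0.12 [0.89 0.31 0.34]
0 20 20 -20 [ 0.12  0.55  1.84  0.18  0.41 -2.28] 0.13 [-0.6   0.79 -0.12]
0 20 20 0 [ 0.12  0.55  1.84  0.18  0.41 -1.93] 0.13 [-0.32  0.95  0.  ]
0 20 20 70 [ 0.12  0.55  1.84  0.18  0.41 -0.71] 0.13 [0.73 0.61 0.32]
0 20 20 -90 [0.12 0.55 1.84 0.18 0.41 2.78] 0.13 [-0.89 -0.3  -0.34]
0 20 30 -30 [ 0.08  0.56  1.84  0.33  0.45 -2.78] 0.17 [-0.83  0.54 -0.17]
0 20 30 0 [ 0.08  0.56  1.84  0.33  0.45 -2.26] 0.17 [-0.48  0.88  0.  ]
0 20 30 60 [ 0.08  0.56  1.84  0.33  0.45 -1.21] 0.17 [0.48 0.83 0.3 ]
0 20 30 -90 [0.08 0.56 1.84 0.33 0.45 2.45] 0
[... 1537 characters left out ...]
0 [ 0.4   0.48  2.45  3.71  0.51 -0.18] 0.23 [-0.77  0.02 -0.64]
165 40 10 -10 [0.27 0.47 2.5  3.3  0.53 1.36] 0.2 [-0.28  0.95 -0.11]
165 40 10 0 [0.27 0.47 2.5  3.3  0.53 1.53] 0.2 [-0.15  0.99  0.  ]
165 40 10 -90 [ 0.27  0.47  2.5   3.3   0.53 -0.04] 0.2 [-0.76 -0.11 -0.64]
165 40 20 -20 [0.13 0.47 2.52 2.91 0.56 1.27] 0.18 [-0.55  0.81 -0.22]
165 40 20 0 [0.13 0.47 2.52 2.91 0.56 1.62] 0.18 [-0.32  0.95  0.  ]
165 40 20 -90 [0.13 0.47 2.52 2.91 0.56 0.05] 0.18 [-0.73 -0.24 -0.64]
165 40 30 -30 [0.   0.47 2.52 2.54 0.57 1.18] 0.18 [-0.75  0.58 -0.32]
165 40 30 0 [0.   0.47 2.52 2.54 0.57 1.7 ] 0.18 [-0.48  0.88  0.  ]
165 40 30 -90 [0.   0.47 2.52 2.54 0.57 0.13] 0.18 [-0.67 -0.37 -0.64]
```

The model fits to 0.3 mm. At the closed handle, lean ~20° is reachable, and the body then clears the board by about 12 mm. As the drawer comes out the lean must shrink, so I'll map that.

```bash
python3 - <<'E'
from h import *
np.set_printoptions(precision=2,suppress=True)
G0=np.array([575,165,62.])
for pull in (0,30,60,90,120,145,165):
  out=[]
  for lean in (22,20,18,15,12,9,6,3,0,-5,-10):
    Rt=down(-1.4,lean); P=G0+np.array([-pull,pull*.024,0])+Rt.apply([0,0,18.8])
    j,c,m=ik(P,Rt,[.25,.5,1.9,-.2,.5,-1.1])
    out.append((lean,round(m,2) if c<1e-3 else 'x'))
  print(pull,out)
E
```

```text
0 [(22, np.float64(0.08)), (20, np.float64(0.14)), (18, np.float64(0.19)), (15, np.float64(0.27)), (12, np.float64(0.35)), (9, np.float64(0.43)), (6, np.float64(0.51)), (3, np.float64(0.59)), (0, np.float64(0.67)), (-5, np.float64(0.79)), (-10, np.float64(0.91))]
30 [(22, np.float64(0.05)), (20, np.float64(0.1)), (18, np.float64(0.15)), (15, np.float64(0.23)), (12, np.float64(0.31)), (9, np.float64(0.39)), (6, np.float64(0.47)), (3, np.float64(0.54)), (0, np.float64(0.62)), (-5, np.float64(0.74)), (-10, np.float64(0.86))]
60 [(22, np.float64(0.01)), (20, np.float64(0.06)), (18, np.float64(0.11)), (15, np.float64(0.19)), (12, np.float64(0.27)), (9, np.float64(0.35)), (6, np.float64(0.43)), (3, np.float64(0.5)), (0, np.float64(0.58)), (-5, np.float64(0.7)), (-10, np.float64(0.82))]
90 [(22, 'x'), (20, np.float64(0.03)), (18, np.float64(0.08)), (15, np.float64(0.16)), (12, np.float64(0.23)), (9, np.float64(0.31)), (6, np.float64(0.39)), (3, np.float64(0.46)), (0, np.float64(0.53)), (-5, np.float64(0.65)), (-10, np.float64(0.77))]
120 [(22, 'x'), (20, 'x'), (18, np.float64(0.04)), (15, np.float64(0.12)), (12, np.float64(0.2)), (9, np.float64(0.27)), (6, np.float64(0.35)), (3, np.float64(0.42)), (0, np.float64(0.49)), (-5, np.float64(0.61)), (-10, np.float64(0.73))]
145 [(22, 'x'), (20, 'x'), (18, np.float64(0.02)), (15, np.float64(0.09)), (12, np.float64(0.17)), (9, np.float64(0.24)), (6, np.float64(0.32)), (3, np.float64(0.39)), (0, np.float64(0.46)), (-5, np.float64(0.58)), (-10, np.float64(0.69))]
165 [(22, 'x'), (20, 'x'), (18, np.float64(0.0)), (15, np.float64(0.07)), (12, np.float64(0.15)), (9, np.float64(0.22)), (6, np.float64(0.29)), (3, np.float64(0.37)), (0, np.float64(0.44)), (-5, np.float64(0.55)), (-10, np.float64(0.66))]
```

```bash
python3 - <<'E'
from h import *
go([550,165.5,115],down(-1.4,19))
E
```

```text
shift cm [ 8.91 -0.13 -7.72] turn deg [  3.99 -11.18  10.65]
```

```bash
python3 -m inch '[2,0,-2,1,-4,4,1, 4,0,-4,2,-8,8,1, 6,0,-6,4,-11,10.7,1, 8.9,-0.1,-7.7,4,-11.2,10.7,1, 8.9,-0.1,-7.7,4,-11.2,10.7,1]'; python3 - <<'E'
from h import *
log();go([579,165.2,44.2],down(-1.4,19))
E
```

```text
time: 3.35
tool_pos: [549.6, 165.6, 112.5]
tcp_rot: [-3.14, 0.329, 3.12]
contact_force: [-0.0, 0.7, -0.7]
grip_width: 91.5
shift cm [ 2.94 -0.04 -6.83] turn deg [ 0.07 -0.14 -0.16]
```

```bash
python3 -m inch '[1,0,-2.3,0,0,0,1, 2,0,-4.6,0,0,0,1, 2.9,0,-6.8,0,0,0,1, 2.9,0,-6.8,0,0,0,1, 2.9,0,-6.8,0,0,0,1]'; python3 - <<'E'
from h import *
log();cv2.imwrite('pics/w3.png',bot.capture('wrist')[:,:,::-1])
cv2.imwrite('pics/s3.png',bot.capture('side')[:,:,::-1]); crop("pics/s3.png","pics/c6.png",180,60,340,200,4)
E
```

```text
time: 3.85
tool_pos: [577.4, 166.0, 44.7]
tcp_rot: [-3.14, 0.328, 3.122]
contact_force: [0.1, 0.9, -0.6]
grip_width: 92.0
```

View pics/w3.png

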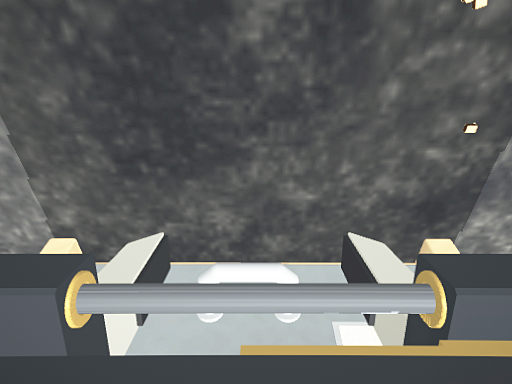

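View pics/c6.png

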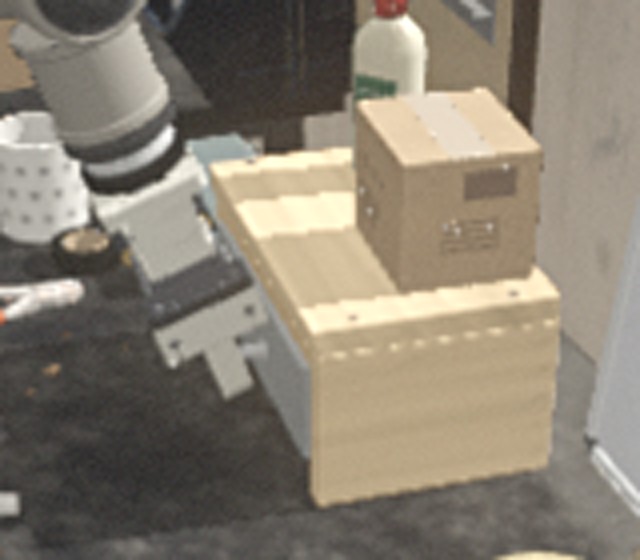

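The fingers straddle the bow (bow columns 198–298, finger gap 165–345). I'll shift 3 mm to centre, then close.

```bash
python3 -m inch '[0,-0.3,0,0,0,0,1, 0,-0.3,0,0,0,0,-1, 0,-0.3,0,0,0,0,-1, 0,-0.3,0,0,0,0,-1, 0,-0.3,0,0,0,0,-1]'; python3 -c "
from h import *
np.set_printoptions(precision=2,suppress=True)
o=bot.get_obs();print(o['contact_force'],o['tool_pos'])
for d,l in ((80,15),(165,10)):
  Rt=down(-1.4,l);G=np.array(o['tool_pos'])-down(-1.4,18.8).apply([0,0,18.8]); go(G+[-d,d*.024,0]+Rt.apply([0,0,18.8]),Rt)"
```

```text
time: 4.45
tool_pos: [578.4, 163.1, 46.1]
tcp_rot: [-3.141, 0.331, 3.121]
contact_force: [-0.1, 0.2, 1.1]
grip_width: 64.5
[-0.13  0.23  1.08] [578.43 163.06  46.07]
shift cm [-8.12  0.19 -0.04] turn deg [ 0.15  3.96 -0.23]
shift cm [-16.78   0.4   -0.07] turn deg [ 0.26  8.95 -0.23]
```

```bash
python3 -m inch '[0,0,0,0,0,0,-1, 0,0,0,0,0,0,-1, 0,0,0,0,0,0,-1, 0,0,0,0,0,0,-1, 0,0,0,0,0,0,-1]'
```

```text
time: 4.95
tool_pos: [578.3, 162.3, 45.9]
tcp_rot: [-3.14, 0.33, 3.122]
contact_force: [-0.2, -6.4, 0.9]
grip_width: 48.2
```

Gripped at 48 mm. Pulling.

```bash
python3 -m inch '[-1,0,0,0,0,0,-1, -3,0.1,0,0,1.5,0,-1, -5,0.1,0,0,2.5,0,-1, -7,0.2,0,0,4,0,-1, -8,0.2,0,0,4,0,-1]'; python3 -c "
from h import *
o=log();print(o['contact_force'],o['moment'])"
```

```text
time: 5.45
tool_pos: [497.3, 163.9, 46.1]
tcp_rot: [-3.138, 0.259, 3.122]
contact_force: [2.8, -5.0, -1.9]
grip_width: 48.0
[ 2.84745888 -5.03340362 -1.86360539] [-0.57113358 -0.26670144 -0.17831154]
```

```bash
python3 -m inch '[-2,0.05,0,0,1,0,-1, -4,0.1,0,0,2,0,-1, -6,0.15,0,0,3.5,0,-1, -7.5,0.2,0,0,5,0,-1, -8,0.2,0,0,5,0,-1]'; python3 - <<'E'
from h import *
o=log();print(o['contact_force'],o['tool_pos'])
cv2.imwrite('pics/s4.png',bot.capture('side')[:,:,::-1]); crop("pics/s4.png","pics/c7.png",160,60,340,200,4)
E
```

```text
time: 5.95
tool_pos: [416.3, 165.5, 46.5]
tcp_rot: [-3.135, 0.172, 3.123]
contact_force: [3.2, -5.7, -0.8]
grip_width: 48.1
[ 3.17663584 -5.65779598 -0.75049566] [416.29981744 165.51898391  46.51375504]
```

View pics/c7.png

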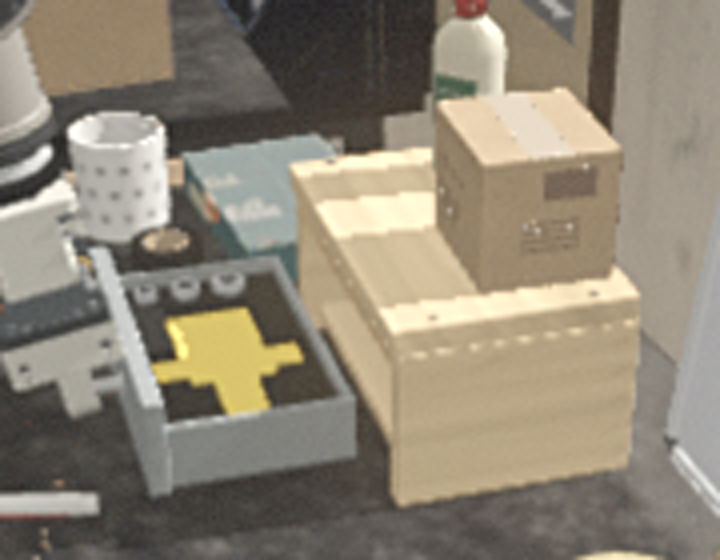

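The drawer is out with the yellow cut-out visible. I'll pull a few more mm to feel for the stop.

```bash
python3 -m inch '[-0.2,0,0,0,0,0,-1, -0.3,0,0,0,0,0,-1, -0.5,0,0,0,0,0,-1, -0.6,0,0,0,0,0,-1, -0.6,0,0,0,0,0,-1]'
```

```text
time: 6.5
tool_pos: [414.1, 165.6, 47.0]
tcp_rot: [-3.137, 0.179, 3.122]
contact_force: [19.5, -6.9, -18.8]
grip_width: 47.9
```

The stop was felt at 19.5 N, so the drawer is at 0.165. Now release and back out upward.

```bash
python3 -m inch '[0.3,0,0,0,0,0,-1, 0.3,0,0,0,0,0,1, 0.3,0,0,0,0,0,1, 0.3,0,0,0,0,0,1, 0.3,0,0,0,0,0,1]'; python3 -m inch '[0.3,0,0,0,0,0,1, -0.3,0,3,0,0,0,1, -0.7,0,7,0,0,0,1, -1,0,12,0,0,0,1, -1,0,16,0,2,0,1]'; python3 - <<'E'
from h import *
log();go([545,160,225],down(-1.4,0))
E
```

```text
time: 7.0
tool_pos: [416.9, 165.8, 47.2]
tcp_rot: [-3.137, 0.179, 3.123]
contact_force: [0.7, 1.1, -0.5]
grip_width: 75.2
time: 7.5
tool_pos: [405.8, 165.9, 209.6]
tcp_rot: [-3.137, 0.145, 3.124]
contact_force: [1.1, 0.4, -0.6]
grip_width: 91.7
shift cm [13.92 -0.59  1.54] turn deg [ 0.46  8.28 -0.35]
```

```bash
python3 -m inch '[4,0,1,0,2,0,1, 8,-0.3,1.5,0.5,5,0,1, 12,-0.6,1.5,0.5,8,-0.3,1, 14,-0.6,1.5,0.5,8.3,-0.3,1, 14,-0.6,1.5,0.5,8.3,-0.3,1]'; python3 - <<'E'
from h import *
log();np.save('cw.npy',bot.calibration('wrist'),allow_pickle=True)
cv2.imwrite('pics/w5.png',bot.capture('wrist')[:,:,::-1])
E
```

```text
time: 8.0
tool_pos: [548.1, 159.4, 223.4]
tcp_rot: [3.141, -0.001, 3.117]
contact_force: [-0.1, -0.9, -0.4]
grip_width: 91.4
```

View pics/w5.png

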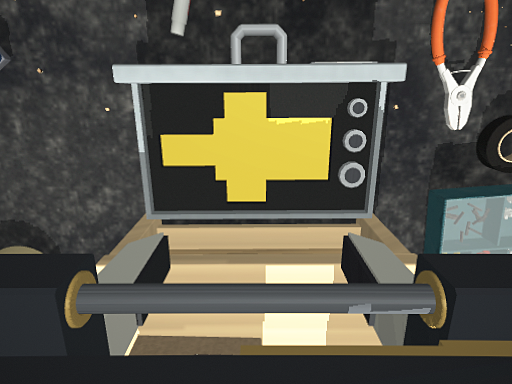

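The wrist view shows the cut-out centred near (245,147), jaw end to the left (-y), sockets at right. I'll fit the cut-out outline to the yellow mask.

```bash
cat >> h.py <<'E'
POCK=np.array([[-31,83],[-31,20],[-54,20],[-54,-20],[-31,-20],[-31,-31],[-16,-31],[-16,-83],[16,-83],[16,-31],[31,-31],[31,-20],[54,-20],[54,20],[31,20],[31,83]],float)
def polypx(c,poly,x,y,yaw,z):
    a=np.radians(yaw);M=np.array([[np.cos(a),-np.sin(a)],[np.sin(a),np.cos(a)]])
    w=poly@M.T+[x,y]; return np.array([proj(c,[*q,z]) for q in w])
def fitpoly(mask,c,poly,p0,z):
    from scipy.optimize import minimize
    k=4; m=cv2.resize(mask.astype(np.float32),None,fx=k,fy=k,interpolation=cv2.INTER_LINEAR)
    def f(p,ret=False):
        q=(polypx(c,poly,*p,z)+.5)*k-.5
        r=np.zeros(m.shape,np.uint8);cv2.fillPoly(r,[np.round(q*16).astype(np.int32)],1,shift=4)
        return np.abs(m-r).sum()/k/k
    s=np.array(p0,float)
    best=minimize(f,s,method='Nelder-Mead',options=dict(initial_simplex=s+np.array([[0,0,0],[8,0,0],[0,8,0],[0,0,4.]]),xatol=.02,fatol=.05))
    return best.x,best.fun
E
python3 - <<'E'
from h import *
np.set_printoptions(precision=2,suppress=True)
c=np.load('cw.npy',allow_pickle=True).item()
im=cv2.imread('pics/w5.png').astype(int); b,g,r=im[...,0],im[...,1],im[...,2]
m=((r>120)&(g>100)&(b<110)&(r-b>80)); m[215:]=0; m[:85]=0; m[:,:150]=0; m[:,345:]=0
print(m.sum()); cv2.imwrite('pics/m5.png',(m*255).astype(np.uint8))
for z in (57,66): print(z,fitpoly(m,c,POCK,[515,150,-1.4],z))
# drawer front top edge ends z=100, 
print(onz(c,113,66,100),onz(c,406,66,100))
print('bar',onz(c,259,30,62))
E
```

```text
10527
57 (array([521.1 , 152.26,  -1.18]), np.float64(458.796875))
66 (array([520.08, 152.06,  -1.41]), np.float64(928.255859375))
[444.31  51.05 100.  ] [450.29 283.53 100.  ]
bar [415.3  168.02  62.  ]
```

View pics/m5.png

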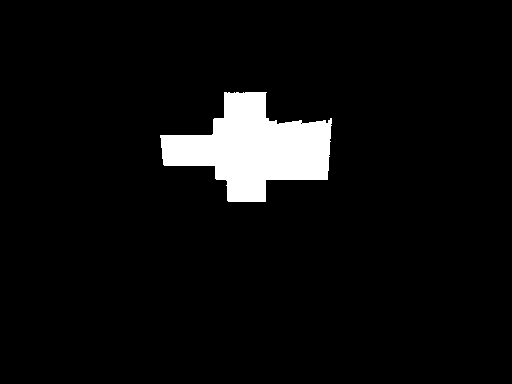

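The cut-out is at (521, 152.3), yaw -1.3°. The handle bar at x 415 plus 106 gives the same value. Next, over to the pliers, turning the jaws across them on the way.

```bash
python3 - <<'E'
from h import *
np.set_printoptions(precision=2,suppress=True)
print(ik([616,-330,210],down(81+180,0),[-.5,.5,1.5,0,1,-.4]), ik([616,-288,5],down(81+180,0),[-.5,.5,1.5,0,1,-.4]))
E
python3 -m inch '[0.5,-4,0.5,0,0,-7,1, 1,-8,1,0,0,-14,1, 2,-12.5,1,0,0,-22,1, 3,-17,1,0,0,-30,1, 4,-21.5,1,0,0,-38,1]'
python3 -m inch '[0.5,-4,0,0,0,-8,1, 1,-8,0,0,0,-16,1, 1.5,-12.5,0,0,0,-24,1, 2,-17,0,0,0,-32,1, 2.5,-21.5,-1,0,0,-40,1]'
python3 - <<'E'
from h import *
log();go([616,-330,210],down(81+180,0))
E
```

```text
(array([-0.6 ,  0.69,  0.99,  0.  ,  1.47, -0.44]), np.float64(4.062565639465653e-13), np.float64(0.9460584641586025)) (array([-0.55,  0.84,  1.28,  0.  ,  1.02, -0.39]), np.float64(5.223812935700424e-10), np.float64(0.7399445886353284))
time: 8.55
tool_pos: [585.1, -56.1, 234.2]
tcp_rot: [3.141, -0.002, 2.449]
contact_force: [1.7, -0.0, 0.4]
grip_width: 91.8
time: 9.05
tool_pos: [609.9, -272.0, 226.2]
tcp_rot: [3.139, -0.0, 1.746]
contact_force: [0.8, -0.1, 0.3]
grip_width: 91.7
shift cm [ 0.61 -5.8  -1.62] turn deg [-1.000e-02  1.700e-01 -1.907e+01]
```

```bash
python3 -m inch '[0,-2,0,0,0,-7,1, 0.3,-4,0,0,0,-14,1, 0.6,-5.8,-1.6,0,0,-19,1, 0.6,-5.8,-1.6,0,0,-19,1, 0.6,-5.8,-1.6,0,0,-19,1]'
python3 - <<'E'
from h import *
log();np.save('cw.npy',bot.calibration('wrist'),allow_pickle=True)
cv2.imwrite('pics/w6.png',bot.capture('wrist')[:,:,::-1])
E
```

```text
time: 9.55
tool_pos: [615.3, -328.8, 210.1]
tcp_rot: [3.14, -0.001, 1.417]
contact_force: [0.7, -1.1, 0.1]
grip_width: 91.7
```

View pics/w6.png

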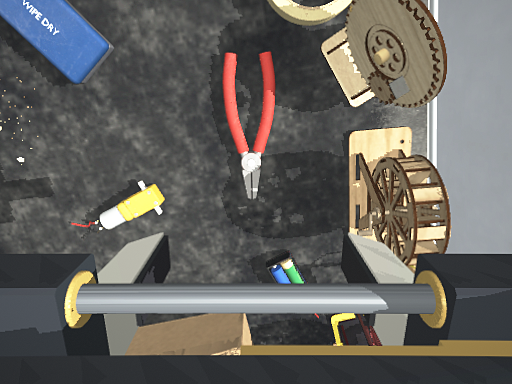

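The pliers lie with handle ends at (230,52) and (266,52), pivot (251,161) and jaw tip (252,198).

```bash
python3 - <<'E'
from h import *
np.set_printoptions(precision=1,suppress=True)
c=np.load('cw.npy',allow_pickle=True).item()
im=cv2.imread('pics/w6.png').astype(int); b,g,r=im[...,0],im[...,1],im[...,2]
m=((r-g>60)&(r-b>60)).astype(np.uint8); m[:,:200]=0;m[:,300:]=0;m[190:]=0
ys,xs=np.nonzero(m); print(xs.min(),xs.max(),ys.min(),ys.max())
for y in (60,80,100,120,140): 
    q=xs[ys==y]; print(y,q.min(),q.max(),onz(c,q.min(),y,6)[:2],onz(c,q.max()+1,y,6)[:2])
for n,p,z in (('top',(248,ys.min()),8),('hl',(231,54),6),('hr',(266,54),6),('piv',(251,161),13),('tip',(252,198),6),('tip0',(252,199),0)): print(n,onz(c,*p,z))
crop('pics/w6.png','pics/c8.png',205,40,295,210,4)
print('stand',onz(c,350,130,5),onz(c,350,230,5),onz(c,323,38,5),onz(c,355,105,5))
E
```

```text
223 274 51 153
60 224 271 [ 599.7 -212.6] [ 648.  -220.1]
80 223 274 [ 595.1 -231.3] [ 648.4 -239.6]
100 224 274 [ 592.5 -251. ] [ 645.7 -259.3]
120 228 272 [ 593. -272.] [ 640.8 -279.4]
140 234 266 [ 595.6 -294.1] [ 631.4 -299.6]
top [ 625.2 -208.2    8. ]
hl [ 607.7 -208.1    6. ]
hr [ 642.8 -213.6    6. ]
piv [ 610.7 -318.6   13. ]
tip [ 604.6 -363.1    6. ]
tip0 [ 604.1 -366.3    0. ]
stand [ 722. -303.    5.] [ 714.  -421.3    5. ] [ 701.3 -207.7    5. ] [ 729.  -277.6    5. ]
```

View pics/c8.png

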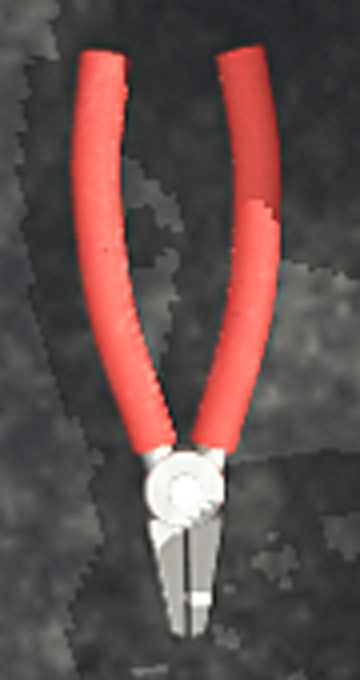

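```bash
python3 - <<'E'
from h import *
np.set_printoptions(precision=1,suppress=True)
c=np.load('cw.npy',allow_pickle=True).item()
for p in ((347,30),(350,60),(360,80),(385,100),(355,152),(370,190),(378,170)):
    print(p,[onz(c,*p,z) for z in (40,80,110)])
s=cv2.imread('pics/s3.png'); crop('pics/s3.png','pics/c9.png',270,180,430,310,4)
G=np.array([615.3,-283,0]); go(G+[0,0,60],down(82.35+180,0)); go(G+[0,0,5],down(82.35+180,0))
E
```

```text
(347, 30) [array([ 716. , -208.3,   40. ]), array([ 705. , -212.9,   80. ]), array([ 696.8, -216.4,  110. ])]
(350, 60) [array([ 717. , -233.7,   40. ]), array([ 706. , -235.2,   80. ]), array([ 697.7, -236.4,  110. ])]
(360, 80) [array([ 725.1, -252.6,   40. ]), array([ 713.1, -251.8,   80. ]), array([ 704. , -251.2,  110. ])]
(385, 100) [array([ 747.6, -274.4,   40. ]), array([ 732.8, -271. ,   80. ]), array([ 721.7, -268.4,  110. ])]
(355, 152) [array([ 716.3, -320.1,   40. ]), array([ 705.3, -311.1,   80. ]), array([ 697.1, -304.3,  110. ])]
(370, 190) [array([ 729.1, -362.4,   40. ]), array([ 716.6, -348.2,   80. ]), array([ 707.2, -337.6,  110. ])]
(378, 170) [array([ 738.2, -342.3,   40. ]), array([ 724.6, -330.5,   80. ]), array([ 714.3, -321.7,  110. ])]
shift cm [ -0.    4.6 -15.1] turn deg [-0.   0.2  1.1]
shift cm [ -0.    4.6 -20.6] turn deg [-0.   0.2  1.1]
```

View pics/c9.png

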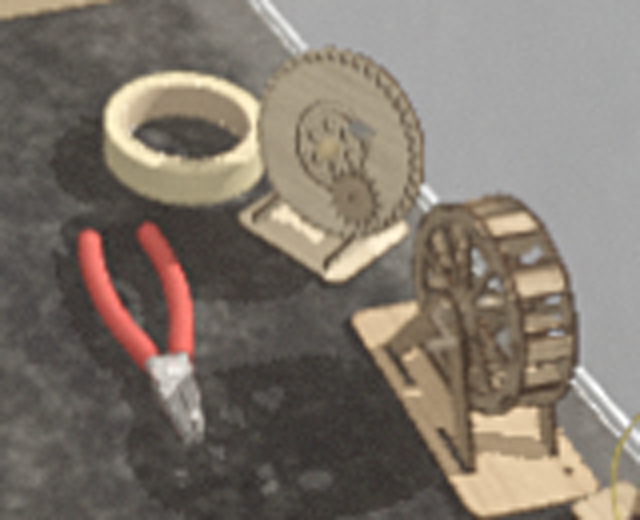

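```bash
python3 - <<'E'
from h import *
np.set_printoptions(precision=1,suppress=True)
c=np.load('cw.npy',allow_pickle=True).item(); s=bot.calibration('side')
print('hub',tri(c,(385,51),s,(270+325/4,180+148/4)))
print('top-left rim',tri(c,(347,30),s,(270+262/4,180+115/4)))
print('small gear',tri(c,(380,80),s,(270+352/4,180+200/4)))
print('base corner near',onz(s,270+332/4,180+280/4,0),onz(s,270+410/4,180+225/4,0),onz(s,270+242/4,180+215/4,0))
print('right rim',tri(c,(445,75),s,(270+422/4,180+170/4)))
print('w2 hub',tri(c,(388,205),s,(270+445/4,180+265/4)), 'w2 rim top',onz(s,270+470/4,180+195/4,100))
E
```

```text
hub (array([ 742.2, -231.8,   57.1]), np.float64(0.9581150417597756))
top-left rim (array([ 708.2, -212.8,   74.3]), np.float64(3.331506799778646))
small gear (array([ 746.5, -256.1,   36.7]), np.float64(3.274871176354983))
base corner near [ 729.6 -277.2    0. ] [ 794.8 -249.1    0. ] [ 705.8 -211.5    0. ]
right rim (array([ 792.1, -259.3,   52.2]), np.float64(8.281880637249845))
w2 hub (array([ 732. , -363.7,   85.6]), np.float64(3.539093707667046)) w2 rim top [ 762.9 -334.7  100. ]
```

The wheels stay clear of the gripper body: wheel 1's plane is at y > -240 and wheel 2's hub is at x > 730. I'll aim 6 mm toward -x for margin and descend.

```bash
python3 -m inch '[0,2,-4,0,0,0.6,1, -0.3,4,-8,0,0.2,1.1,1, -0.6,4.6,-12,0,0.2,1.1,1, -0.6,4.6,-15.5,0,0.2,1.1,1, -0.6,4.6,-15.5,0,0.2,1.1,1]'
python3 - <<'E'
from h import *
log();go([610,-283,4],down(82.35+180,0));np.save('cw.npy',bot.calibration('wrist'),allow_pickle=True)
cv2.imwrite('pics/w7.png',bot.capture('wrist')[:,:,::-1])
E
```

```text
time: 10.1
tool_pos: [607.1, -279.2, 51.8]
tcp_rot: [-3.133, -0.004, 1.44]
contact_force: [0.2, 0.2, 0.1]
grip_width: 91.9
shift cm [ 0.29 -0.38 -4.78] turn deg [-0.3  -0.48 -0.16]
```

View pics/w7.png

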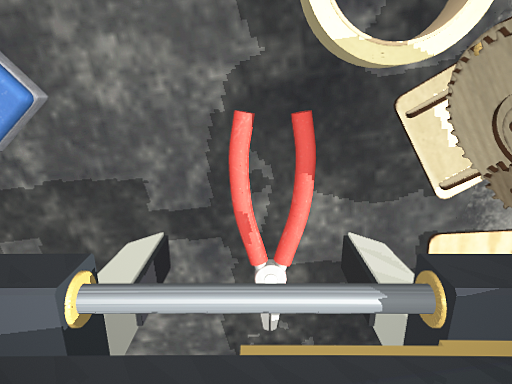

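The pliers lie between the fingers, slightly to +x as intended. Descending and closing.

```bash
python3 -m inch '[0.2,-0.2,-2,-0.3,-0.5,0,1, 0.5,-0.4,-3.5,-0.3,-0.5,0,1, 0.5,-0.4,-4.4,-0.3,-0.5,0,1, 0.5,-0.4,-4.8,-0.3,-0.5,0,1, 0.5,-0.4,-4.8,-0.3,-0.5,0,1]'
python3 -c "
from h import *
o=log();print(o['contact_force'],o['tool_pos'])"
```

```text
time: 10.65
tool_pos: [613.9, -284.8, 7.2]
tcp_rot: [3.136, 0.002, 1.439]
contact_force: [0.2, 0.6, -0.0]
grip_width: 91.9
[ 0.24323624  0.64153641 -0.0076036 ] [ 613.93545868 -284.76239815    7.15674897]
```

```bash
python3 -m inch '[0,0,-0.3,0.3,0,0,0, 0,0,-0.3,0.3,0,0,0, 0,0,-0.3,0.3,0,0,-1, 0,0,-0.3,0.3,0,0,-1, 0,0,-0.3,0.3,0,0,-1]'
python3 -m inch '[0,0,0,0,0,0,-1, 0,0,0,0,0,0,-1, 0,0,0,0,0,0,-1, 0,0,0,0,0,0,-1, 0,0,0,0,0,0,-1]'
python3 -c "
from h import *
log();cv2.imwrite('pics/w8.png',bot.capture('wrist')[:,:,::-1])"
```

```text
time: 11.15
tool_pos: [614.0, -284.8, 4.4]
tcp_rot: [3.137, -0.003, 1.439]
contact_force: [-0.1, -1.1, -0.3]
grip_width: 56.3
time: 11.65
tool_pos: [614.1, -284.8, 4.5]
tcp_rot: [3.137, -0.003, 1.439]
contact_force: [-0.0, 0.1, 0.8]
grip_width: 45.2
```

View pics/w8.png

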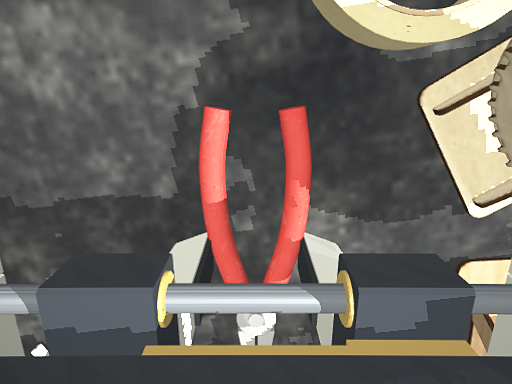

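Gripped at 45 mm across the tapering handles. I'll lift gently and check for slip.

```bash
python3 -m inch '[0,0,0.5,0,0,0,-1, 0,0,2,0,0,0,-1, 0,0,4,0,0,0,-1, 0,0,7,0,0,0,-1, 0,0,10,0,0,0,-1]'
python3 -c "
from h import *
log();cv2.imwrite('pics/w9.png',bot.capture('wrist')[:,:,::-1])"
```

```text
time: 12.2
tool_pos: [613.9, -284.8, 106.3]
tcp_rot: [3.137, -0.003, 1.439]
contact_force: [-0.5, -0.6, -1.4]
grip_width: 45.1
```

View pics/w9.png

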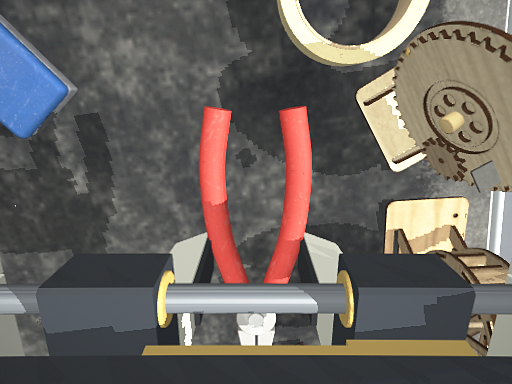

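Held firmly; the handle ends are at the same pixels (216,108) and (293,106) before and after the lift. I'll work out the in-hand pose and the place target.

```bash
cat > plc.py <<'E'
from h import *
def inhand(c,o,hl,hr,piv):
    z0=o['tool_pos'][2]-4.5
    Rt=R.from_euler('xyz',o['tcp_rot'])
    a,b=onz(c,*hl,z0+6),onz(c,*hr,z0+6); pv=onz(c,*piv,z0+13)
    e=(a+b)/2; d=(e-pv)[:2]; print('len end-piv',np.linalg.norm(d),'ends sep',np.linalg.norm(a-b))
    d/=np.linalg.norm(d); org=e[:2]-78*d; 
    org3=np.array([*org,z0]); yaw=np.degrees(np.arctan2(-d[0],d[1]))
    t=Rt.inv().apply(org3-o['tool_pos']); ty=np.degrees(o['tcp_rot'][2])
    print('world origin',org3,'yaw',yaw,'in tool',t,'toolyaw-pliersyaw',ty-yaw); return t,ty-yaw
E
python3 - <<'E'
from plc import *
np.set_printoptions(precision=2,suppress=True)
o=bot.get_obs();c=bot.calibration('wrist')
im=cv2.imread('pics/w9.png').astype(int); b,g,r=im[...,0],im[...,1],im[...,2]
m=((r-g>60)&(r-b>60)); m[:,:190]=0;m[:,330:]=0
for a,e in ((190,240),(270,320)):
    ys,xs=np.nonzero(m[:,a:e]); k=ys<=ys.min()+2; print(ys.min(),xs[k].mean()+a)
for z in (6,):
    inhand(c,o,(217,109),(293,107.5),(257,322))
E
```

```text
106 211.19444444444446
106 298.30232558139534
len end-piv 111.58110483011474 ends sep 34.859225983924944
world origin [ 615.07 -288.56  108.25] yaw -7.0783195960642304 in tool [-2.48 -1.15  4.49] toolyaw-pliersyaw 89.55182208768579
```

```bash
cat >> plc.py <<'E'
TIP=np.array([-2.5,-0.6,4.5]); DY=89.55
def place(px,py,pyaw,zc,lean):
    Rt=R.from_euler('z',pyaw,degrees=True)*R.from_euler('y',-lean,degrees=True)*R.from_euler('z',-pyaw,degrees=True)*down(pyaw+DY-180,0)
    P=np.array([px,py,zc])-Rt.apply(TIP); return P,Rt
E
python3 - <<'E'
from plc import *
np.set_printoptions(precision=2,suppress=True)
for zc,l in ((61,8),(140,8)):
    P,Rt=place(521,152.3,-1.3,zc,l); print(P,ik(P,Rt,[.2,.5,1.9,-.2,.5,.1]));go(P,Rt)
E
```

```text
[521.04 154.79  65.54] (array([ 0.16,  0.5 ,  1.8 , -0.04,  0.71,  0.22]), np.float64(2.4484542137391666e-15), np.float64(0.42833472519691984))
shift cm [-9.54 44.1  -4.72] turn deg [-0.46 -7.2   5.77]
[521.04 154.79 144.54] (array([ 0.16,  0.39,  1.71, -0.03,  0.9 ,  0.21]), np.float64(1.6228162947760273e-15), np.float64(0.6240705564309087))
shift cm [-9.54 44.1   3.18] turn deg [-0.46 -7.2   5.77]
```

```bash
python3 -m inch '[0,1,3,0,0,0,-1, -0.5,3,6,0,0,0,-1, -1.5,6,9,0,0,1,-1, -3,10,10,0,0,2,-1, -4.5,14,10,0,0,3,-1]'
python3 -m inch '[-1,4,0,0,-1,0.5,-1, -2,8,0,0,-2,1,-1, -3,12,0,0,-4,1.5,-1, -4,16,0,0,-5.5,2,-1, -5,20,0,0,-7,2.8,-1]'
python3 - <<'E'
from plc import *
log();P,Rt=place(521,152.3,-1.3,140,8);go(P,Rt)
E
```

```text
time: 12.75
tool_pos: [571.7, -145.6, 215.9]
tcp_rot: [3.123, 0.002, 1.492]
contact_force: [0.7, 0.4, -2.0]
grip_width: 45.2
time: 13.25
tool_pos: [521.0, 55.8, 216.9]
tcp_rot: [2.998, -0.004, 1.541]
contact_force: [0.7, 0.4, -0.8]
grip_width: 44.8
shift cm [ 0.    9.9  -7.24] turn deg [-0.18  0.22 -0.02]
```

```bash
python3 -m inch '[0,3,-1,0,0,0,-1, 0,6,-3,0,0,0,-1, 0,9,-5,0,0,0,-1, 0,9.9,-7.2,-0.2,0.2,0,-1, 0,9.9,-7.2,-0.2,0.2,0,-1]'
python3 - <<'E'
from plc import *
np.save('cw.npy',bot.calibration('wrist'),allow_pickle=True)
o=log();print(o['tool_pos'],np.degrees(o['tcp_rot']))
cv2.imwrite('pics/w10.png',bot.capture('wrist')[:,:,::-1])
cv2.imwrite('pics/s10.png',bot.capture('side')[:,:,::-1]);crop("pics/s10.png","pics/c10.png",160,60,340,200,4)
P,Rt=place(521,152.3,-1.3,61,8);go(P,Rt)
E
```

```text
time: 13.75
tool_pos: [519.0, 155.9, 142.9]
tcp_rot: [3.007, 0.0, 1.543]
contact_force: [0.2, -0.1, -1.9]
grip_width: 45.2
[518.99941641 155.92838653 142.88676605] [1.72260382e+02 6.34490212e-03 8.84167400e+01]
shift cm [-0.01  0.01 -8.01] turn deg [ 0.03  0.04 -0.05]
```

View pics/w10.png

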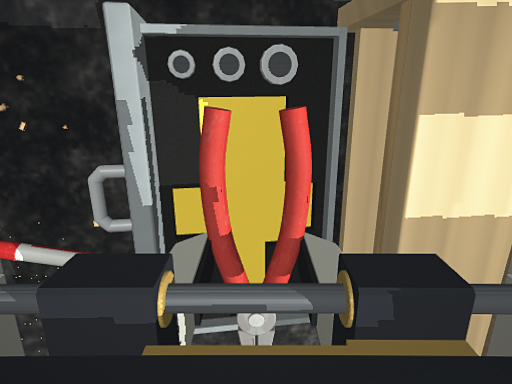

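View pics/c10.png

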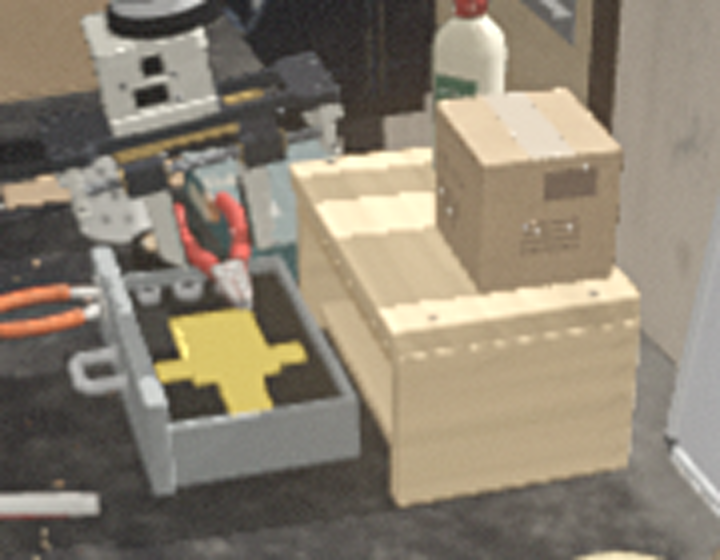

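The pliers hover over the cut-out, aligned with it (cut-out's handle end spans columns 198–286 at row 97). I'll cross-check the cut-out position in this picture.

```bash
python3 - <<'E'
from plc import *
np.set_printoptions(precision=1,suppress=True)
c=np.load('cw.npy',allow_pickle=True).item()
for z in (57,66): print(z,onz(c,198.5,97,z),onz(c,286,97,z),'scoop left edge',onz(c,174,190,z),onz(c,177,233,z))
e=np.radians(-1.3)
f=lambda x,y:(521+x*np.cos(e)-y*np.sin(e),152.3+x*np.sin(e)+y*np.cos(e))
print('expect',f(-31,83),f(31,83),f(-54,20),f(-54,-20))
E
```

```text
57 [491.6 235.6  57. ] [553.7 233.7  57. ] scoop left edge [468.1 169.6  57. ] [466.9 134.5  57. ]
66 [491.8 235.8  66. ] [551.6 233.9  66. ] scoop left edge [469.3 172.2  66. ] [468.1 138.5  66. ]
expect (np.float64(491.8910277975372), np.float64(235.98194391454018)) (np.float64(553.8750695755446), np.float64(234.57532923302773)) (np.float64(467.4676457680299), np.float64(173.51996819938415)) (np.float64(466.56015242511864), np.float64(133.53026382647624))
```

The match is within 1 mm, so I'll lower.

```bash
python3 -m inch '[0,0,-2,0,0,0,-1, 0,0,-4,0,0,0,-1, 0,0,-6,0,0,0,-1, 0,0,-7.2,0,0,0,-1, 0,0,-7.2,0,0,0,-1]'
python3 - <<'E'
from plc import *
o=log();print(o['tool_pos'],o['contact_force'])
P,Rt=place(521,152.3,-1.3,61,8);go(P,Rt)
cv2.imwrite('pics/w11.png',bot.capture('wrist')[:,:,::-1])
E
```

```text
time: 14.35
tool_pos: [521.0, 153.8, 73.3]
tcp_rot: [3.002, -0.0, 1.54]
contact_force: [-0.2, 0.1, -1.2]
grip_width: 45.1
[520.99952512 153.78000758  73.33893996] [-0.22296329  0.12944356 -1.21094422]
shift cm [ 0.    0.1  -0.78] turn deg [ 0.04 -0.03  0.02]
```

View pics/w11.png

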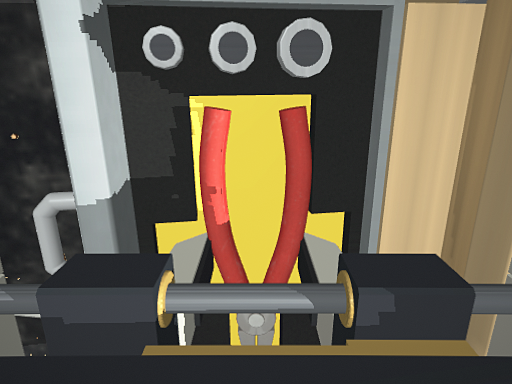

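```bash
python3 -m inch '[0,0.1,-0.2,0,0,0,-1, 0,0.1,-0.4,0,0,0,-1, 0,0.1,-0.6,0,0,0,-1, 0,0.1,-0.7,0,0,0,-1, 0,0.1,-0.7,0,0,0,-1]'
python3 - <<'E'
from plc import *
o=log();print(o['tool_pos'],o['contact_force'])
P,Rt=place(521,152.3,-1.3,61,8);go(P,Rt)
cv2.imwrite('pics/w12.png',bot.capture('wrist')[:,:,::-1])
cv2.imwrite('pics/s12.png',bot.capture('side')[:,:,::-1]);crop("pics/s12.png","pics/c12.png",160,60,340,200,4)
E
```

```text
time: 14.9
tool_pos: [521.5, 155.1, 67.2]
tcp_rot: [3.001, -0.001, 1.54]
contact_force: [-0.4, 0.1, -2.3]
grip_width: 44.9
[521.49932976 155.11558586  67.19387143] [-0.42661666  0.11368387 -2.31443733]
shift cm [-0.05 -0.03 -0.17] turn deg [ 0.03  0.05 -0.01]
```

View pics/w12.png

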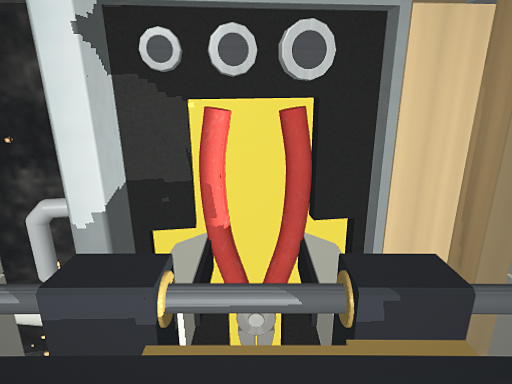

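View pics/c12.png

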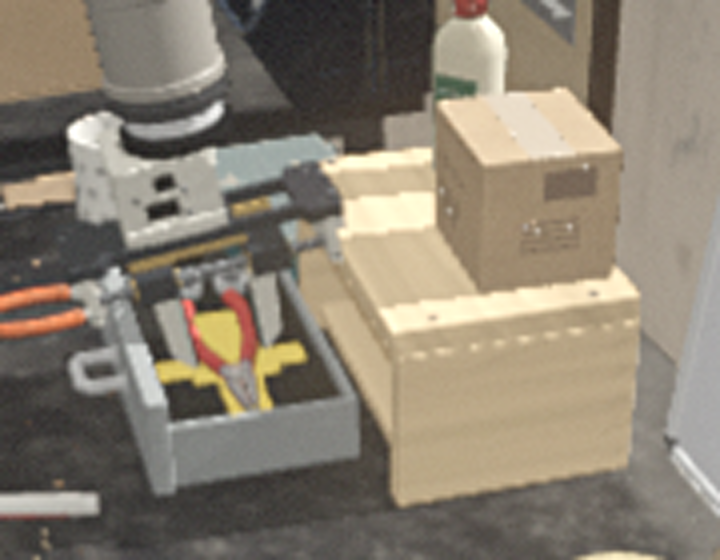

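The pliers are in the outline, with about 2 mm less room on the +x side. I'll nudge -1.5 mm in x, lower until touch, then open part way.

```bash
python3 -m inch '[-0.15,0,0,0,0,0,-1, -0.15,0,-0.1,0,0,0,-1, -0.15,0,-0.2,0,0,0,-1, -0.15,0,-0.25,0,0,0,-1, -0.15,0,-0.25,0,0,0,-1]'
python3 - <<'E'
from plc import *
o=log();print(o['tool_pos'],o['contact_force'])
P,Rt=place(521,152.3,-1.3,61,8);go(P,Rt)
E
```

```text
time: 15.5
tool_pos: [520.0, 155.1, 64.6]
tcp_rot: [3.001, -0.001, 1.54]
contact_force: [-0.3, -0.2, -1.1]
grip_width: 44.9
[520.03732498 155.10930902  64.63150318] [-0.25977074 -0.18591758 -1.0595044 ]
shift cm [ 0.1  -0.03  0.09] turn deg [ 0.03  0.05 -0.  ]
```

```bash
python3 -m inch '[0,0,0,0,0,0,0.22, 0,0,0,0,0,0,0.22, 0,0,0,0,0,0,0.22, 0,0,0,0,0,0,0.22, 0,0,0,0,0,0,0.22]'
python3 - <<'E'
from plc import *
o=log();print(o['tool_pos'],o['contact_force'])
cv2.imwrite('pics/w13.png',bot.capture('wrist')[:,:,::-1])
E
```

```text
time: 16.0
tool_pos: [520.1, 155.1, 64.8]
tcp_rot: [3.001, -0.001, 1.54]
contact_force: [-0.6, 0.8, 1.5]
grip_width: 56.3
[520.14418992 155.14102794  64.75633424] [-0.57797558  0.84140621  1.49550175]
```

View pics/w13.png

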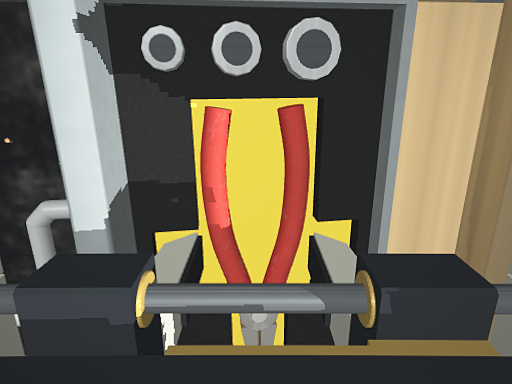

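Released, and the pliers settled inside the outline. I'll lift along the tool axis and look.

```bash
python3 -m inch '[-0.1,0,1,0,0,0,0.22, -0.3,0,2.5,0,0,0,0.22, -0.7,0,5,0,0,0,0.22, -1,0,9,0,2,0,0.22, -1,-1,13,0,5,0,0.22]'
python3 - <<'E'
from plc import *
o=log();np.save('cw.npy',bot.calibration('wrist'),allow_pickle=True)
cv2.imwrite('pics/w14.png',bot.capture('wrist')[:,:,::-1])
cv2.imwrite('pics/s14.png',bot.capture('side')[:,:,::-1]);crop("pics/s14.png","pics/c14.png",160,60,340,200,4)
go([545,160,225],down(-1.4,0))
E
```

```text
time: 16.55
tool_pos: [508.6, 145.8, 196.7]
tcp_rot: [3.091, 0.002, 1.542]
contact_force: [0.9, -0.2, -0.4]
grip_width: 56.1
shift cm [3.13 1.51 2.37] turn deg [-2.79  2.97 90.34]
```

View pics/w14.png

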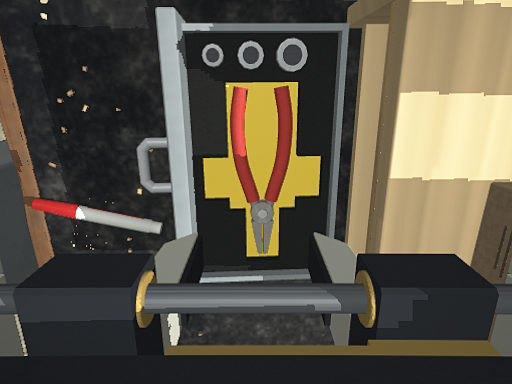

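View pics/c14.png

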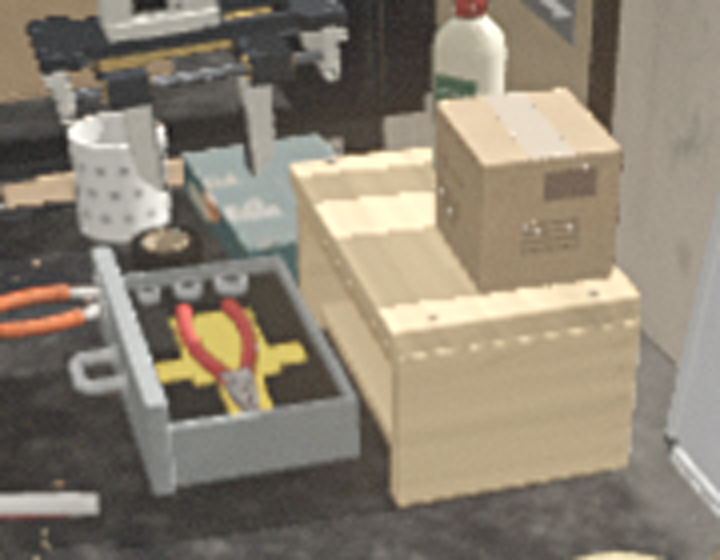

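The pliers lie inside the outline with margins on all sides: handles at columns 232–292 in an outline of 226–298, tip at row 252 of 257. I'll check flatness from the dimensions.

```bash
python3 - <<'E'
from plc import *
np.set_printoptions(precision=1,suppress=True)
c=np.load('cw.npy',allow_pickle=True).item()
a,b,t=onz(c,240,88,63),onz(c,281.5,87.5,63),onz(c,262.5,252,63); e=(a+b)/2
print(a,b,t,np.linalg.norm(e-t),'yaw',np.degrees(np.arctan2(-(e-t)[0],(e-t)[1])),'centre',(e+t)/2, 'sep',np.linalg.norm(a-b))
crop('pics/w14.png','pics/c15.png',190,70,340,265,3)
s=bot.calibration('side')
for z in (57,60,66,70): print(z,proj(s,[*((e+t)/2)[:2],z]),'tip',proj(s,[*t[:2],z]),'end a',proj(s,[*a[:2],z]),'b',proj(s,[*b[:2],z]))
crop('pics/s14.png','pics/c16.png',190,125,255,175,10)
E
```

```text
[503.5 230.8  63. ] [538.5 230.2  63. ] [519.   76.7  63. ] 153.80117453198451 yaw -0.7605418314028707 centre [520.  153.6  63. ] sep 34.993590586204604
57 [216.7 151.2] tip [222.9 164.8] end a [205.4 139.7] b [216.9 138.1]
60 [216.7 150.3] tip [222.8 163.9] end a [205.3 138.8] b [216.9 137.2]
66 [216.5 148.4] tip [222.7 162. ] end a [205.2 137. ] b [216.7 135.4]
70 [216.5 147.2] tip [222.6 160.7] end a [205.1 135.8] b [216.7 134.2]
```

View pics/c15.png

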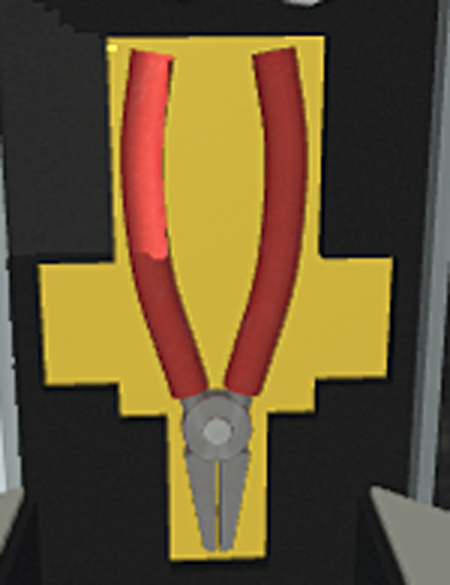

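View pics/c16.png

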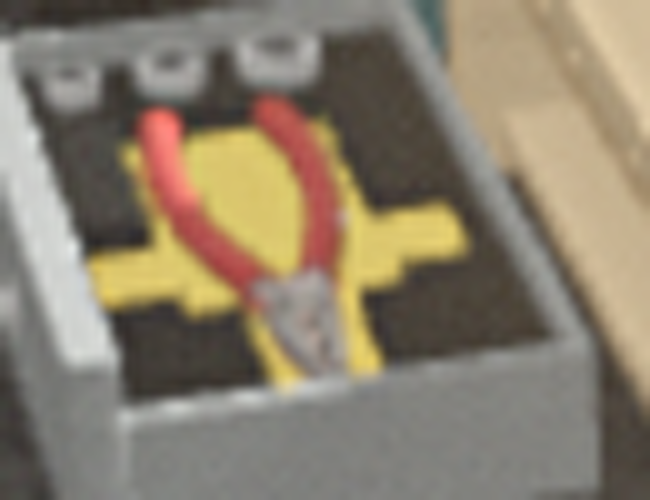

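The pliers lie flat and centred, the margins are symmetric and the heights match. Next I'll shut the fingers, turn the jaws along y and come down in front of the handle bar to push.

```bash
python3 - <<'E'
from h import *
np.set_printoptions(precision=2,suppress=True)
for p in ([380,168,190],[375,168,46],[575,164,46],[575,164,46]): print(ik(np.array(p,float),down(-1.4,10),[.25,.5,1.9,-.2,.5,-1.1]))
go([375,168,190],down(-1.4,0))
E
python3 -m inch '[-1,0.2,0.5,0,0,8,-1, -3,0.5,0.5,0,0,16,-1, -5,1,0.5,-0.5,0,24,-1, -7,1.4,0,-0.8,0,32,-1, -9,1.8,0,-1.2,0,40,-1]'
python3 - <<'E'
from h import *
log();go([375,168,190],down(-1.4,10))
E
```

```text
(array([ 0.27,  0.09,  1.98, -0.06,  0.9 , -1.24]), np.float64(8.749858777139407e-15), np.float64(0.6220744684826859))
(array([ 0.27,  0.35,  2.18, -0.12,  0.44, -1.17]), np.float64(1.0231321214004904e-11), np.float64(0.16218568837839908))
(array([ 0.17,  0.59,  1.69, -0.05,  0.69, -1.34]), np.float64(2.469768823553933e-14), np.float64(0.4078194273202027))
(array([ 0.17,  0.59,  1.69, -0.05,  0.69, -1.34]), np.float64(2.469768823553933e-14), np.float64(0.4078194273202027))
shift cm [-13.87   2.31  -1.13] turn deg [-2.79  2.97 90.34]
time: 17.15
tool_pos: [422.4, 162.9, 200.9]
tcp_rot: [3.085, 0.02, 2.244]
contact_force: [0.5, 0.1, 0.5]
grip_width: 20.7
shift cm [-4.74  0.51 -1.09] turn deg [-7.08 -6.7  49.61]
```

```bash
python3 -m inch '[-1,0.1,0,-1,-1,8,-1, -2,0.2,0,-2,-2,16,-1, -3,0.3,0,-3,-3,24,-1, -4,0.4,-0.5,-4,-4,32,-1, -4.7,0.5,-1,-5.5,-5,40,-1]'
python3 -m inch '[0,0,0,-1,-1,7,-1, 0,0,-0.2,-1.5,-1.7,9.6,-1, 0,0,-0.2,-1.5,-1.7,9.6,-1, 0,0,-0.2,-1.5,-1.7,9.6,-1, 0,0,-0.2,-1.5,-1.7,9.6,-1]'
python3 - <<'E'
from h import *
log();go([375,168,190],down(-1.4,10)); go([375,168,46],down(-1.4,10))
E
```

```text
time: 17.65
tool_pos: [374.6, 167.9, 191.0]
tcp_rot: [3.121, 0.143, 2.951]
contact_force: [1.1, -0.7, 0.3]
grip_width: 0.5
time: 18.15
tool_pos: [374.8, 167.9, 189.2]
tcp_rot: [-3.139, 0.176, 3.121]
contact_force: [0.2, 0.0, 0.5]
grip_width: 0.5
shift cm [0.02 0.01 0.08] turn deg [ 0.13  0.06 -0.22]
shift cm [ 2.000e-02  1.000e-02 -1.432e+01] turn deg [ 0.13  0.06 -0.22]
```

```bash
python3 -m inch '[0,0,-4,0,0,0,-1, 0,0,-8,0,0,0,-1, 0,0,-11.5,0,0,0,-1, 0,0,-14,0,0,0,-1, 0,0,-14.3,0,0,0,-1]'
python3 - <<'E'
from h import *
log()
cv2.imwrite('pics/w17.png',bot.capture('wrist')[:,:,::-1])
cv2.imwrite('pics/s17.png',bot.capture('side')[:,:,::-1]);crop("pics/s17.png","pics/c17.png",160,60,340,200,4)
go([405,168,46],down(-1.4,10))
E
```

```text
time: 18.65
tool_pos: [373.2, 167.3, 43.9]
tcp_rot: [-3.138, 0.17, 3.121]
contact_force: [-0.0, 0.1, 0.9]
grip_width: 0.9
shift cm [ 3.01  0.02 -0.01] turn deg [ 0.15 -0.01 -0.19]
```

View pics/w17.png

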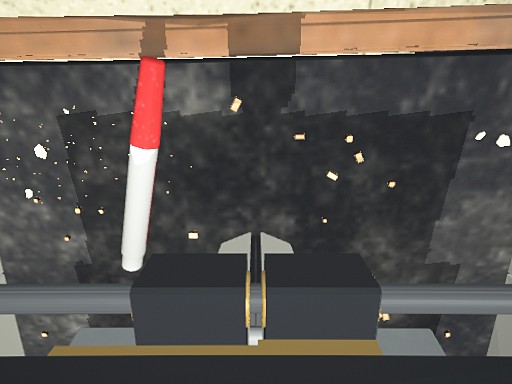

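View pics/c17.png

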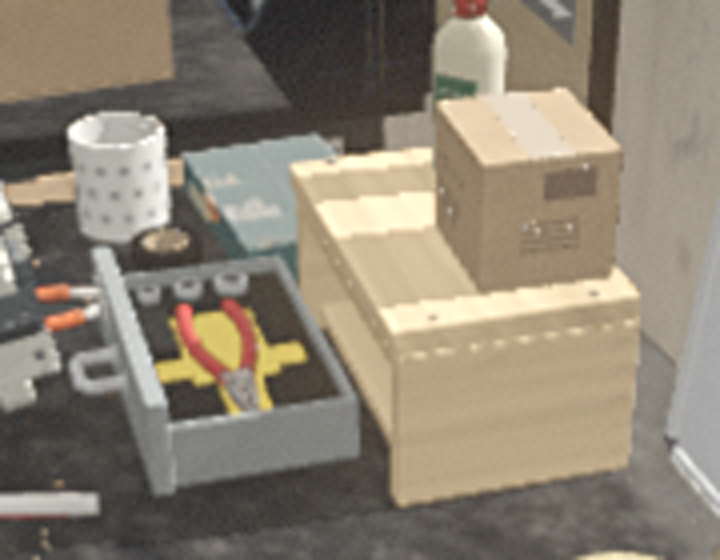

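The shut fingers stand in front of the bow. Pushing gently, with a force check at each step.

```bash
python3 -m inch '[1,0,0.1,0,0,0,-1, 2,0,0.2,0,0,0,-1, 3,0,0.2,0,0,0,-1, 4.5,0,0.2,0,0,0,-1, 6,-0.1,0.2,0,0,0,-1]'
python3 -m inch '[2,0,0,0,0,0,-1, 4,-0.1,0,0,0,0,-1, 6,-0.1,0,0,0,0,-1, 8,-0.2,0,0,0,0,-1, 9,-0.2,0,0,0,0,-1]'
python3 - <<'E'
from h import *
o=log();print(o['contact_force'],o['tool_pos'])
cv2.imwrite('pics/s18.png',bot.capture('side')[:,:,::-1]);crop("pics/s18.png","pics/c18.png",160,60,340,200,4)
E
```

```text
time: 19.25
tool_pos: [435.5, 166.9, 48.5]
tcp_rot: [-3.139, 0.174, 3.121]
contact_force: [-3.3, 1.8, -0.6]
grip_width: 0.6
time: 19.75
tool_pos: [527.5, 164.7, 49.1]
tcp_rot: [-3.14, 0.175, 3.12]
contact_force: [-2.1, 0.2, 1.3]
grip_width: 0.7
[-2.11964463  0.23314801  1.31668311] [527.53055365 164.73700676  49.06651465]
```

View pics/c18.png

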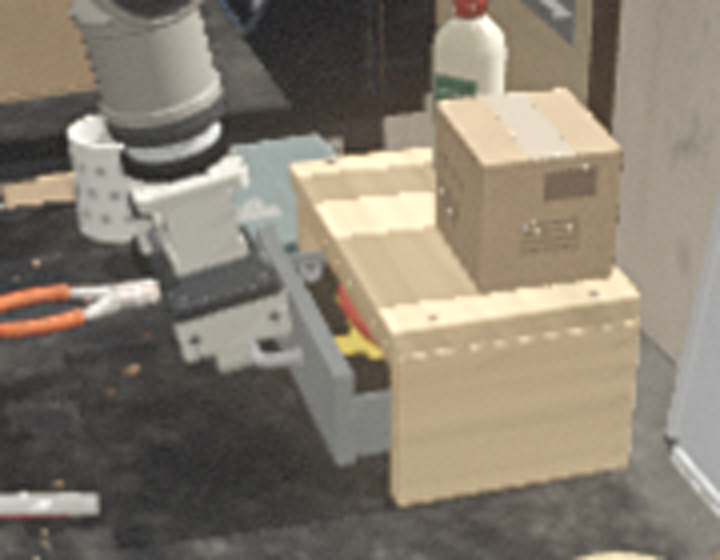

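```bash
python3 -m inch '[1,0,0,0,0,0,-1, 2,0,0,0,0,0,-1, 2.8,-0.1,0,0,0,0,-1, 3.4,-0.1,0,0,0,0,-1, 3.4,-0.1,0,0,0,0,-1]'
python3 -m inch '[0.3,0,0,0,0,0,-1, 0.6,0,0,0,0,0,-1, 0.8,0,0,0,0,0,-1, 1,0,0,0,0,0,-1, 1,0,0,0,0,0,-1]'
```

```text
time: 20.3
tool_pos: [563.9, 163.8, 49.6]
tcp_rot: [-3.14, 0.179, 3.12]
contact_force: [-0.5, -0.4, 0.3]
grip_width: 0.7
time: 20.8
tool_pos: [565.5, 163.6, 47.3]
tcp_rot: [-3.137, 0.161, 3.12]
contact_force: [-25.8, 0.3, 10.9]
grip_width: 0.6
```

It stopped hard at x = 565.5 with 26 N. I'll look to confirm the drawer is home.

```bash
python3 -m inch '[0,0,0,0,0,0,-1, -0.5,0,0.3,0,0,0,-1, -1.5,0,1,0,0,0,-1, -4,0,3,0,0,0,-1, -8,0,6,0,0,0,-1]'
python3 -m inch '[-2,0,2,0,0,0,-1, -4,0,4,0,-4,0,-1, -5,0,6,0,-8,0,-1, -6,0,6,0,-10,0,-1, -6,0,6,0,-10,0,-1]'
python3 - <<'E'
from h import *
log();np.save('cw.npy',bot.calibration('wrist'),allow_pickle=True)
cv2.imwrite('pics/w19.png',bot.capture('wrist')[:,:,::-1])
cv2.imwrite('pics/s19.png',bot.capture('side')[:,:,::-1]);crop("pics/s19.png","pics/c19.png",220,60,340,200,4)
E
```

```text
time: 21.3
tool_pos: [485.6, 163.3, 107.6]
tcp_rot: [-3.138, 0.162, 3.119]
contact_force: [0.1, -0.3, 0.2]
grip_width: 0.4
time: 21.8
tool_pos: [423.8, 163.4, 168.7]
tcp_rot: [3.141, 0.339, 3.119]
contact_force: [0.8, 0.0, 0.2]
grip_width: 0.5
```

View pics/w19.png

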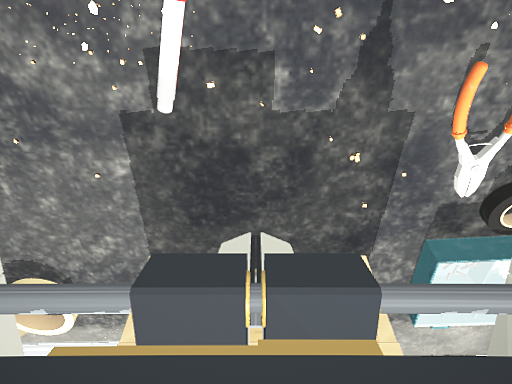

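View pics/c19.png

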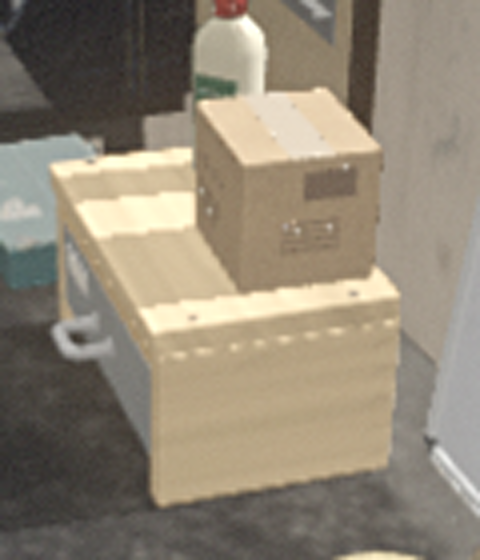

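The side view shows the handle further in than at the start (it was ajar then). I'll measure with the wrist camera from the same viewpoint as before.

```bash
python3 - <<'E'
from h import *
go([440,163,155],down(-1.4,35))
E
python3 -m inch '[0.5,0,-0.5,0,-5,0,1, 1,0,-1,0,-10,0,1, 1.6,0,-1.4,0,-15,0,1, 1.6,0,-1.4,0,-15.5,0,1, 1.6,0,-1.4,0,-15.5,0,1]'
python3 - <<'E'
from h import *
np.save('cw.npy',bot.calibration('wrist'),allow_pickle=True);log()
cv2.imwrite('pics/w20.png',bot.capture('wrist')[:,:,::-1])
crop("pics/w20.png","pics/c20.png",135,195,400,265,3)
E
```

```text
shift cm [ 1.39 -0.05 -1.34] turn deg [ -0.41 -15.63  -0.1 ]
time: 22.4
tool_pos: [441.6, 166.2, 158.1]
tcp_rot: [-3.14, 0.602, 3.116]
contact_force: [-0.5, 0.1, -0.6]
grip_width: 35.5
```

View pics/w20.png

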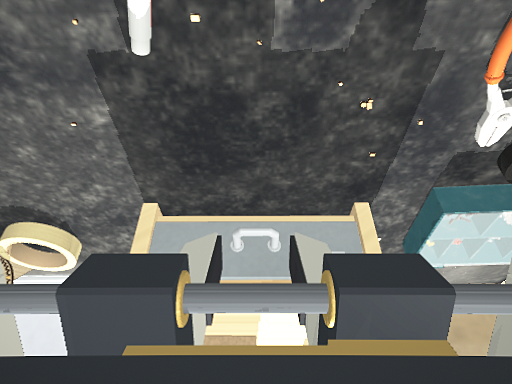

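View pics/c20.png

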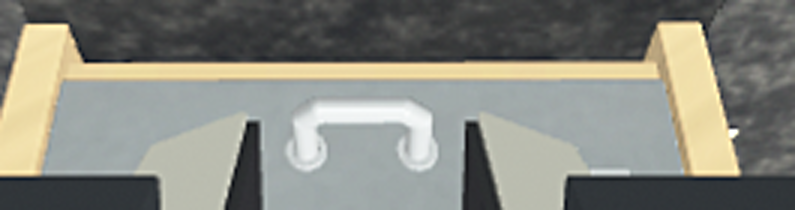

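```bash
python3 - <<'E'
from h import *
np.set_printoptions(precision=1,suppress=True)
c=np.load('cw.npy',allow_pickle=True).item()
a=onz(c,143,203.3,0);b=onz(c,369.7,202.7,0);m=(a+b)/2;bar=onz(c,257,232.3,62)
print(a,b,'bar',bar,'bar-front',bar[0]-m[0])
o=m
for d in (0,3,6,9): print(d,proj(c,[m[0]+4-30-d,bar[1],62]))
E
```

```text
[608.2  24.6   0. ] [614.2 304.3   0. ] bar [578.5 166.   62. ] bar-front -32.727647368705675
0 [257.1 235.6]
3 [257.1 234.2]
6 [257.  232.7]
9 [257.  231.2]
```

The bar moved in about 5 mm compared with the start (573 to 578). That fits the stop travel: 161 mm pulled from a ~4 mm ajar start to the 165 stop, then 163 mm back. The absolute reading against the feet is off by about 6 mm, the same bias as in the first picture. Next, a final check that the bystanders have not moved.

```bash
python3 - <<'E'
from h import *
a=cv2.imread('pics/side0.png').astype(int); 
bot_im=bot.capture('side')[:,:,::-1]; cv2.imwrite('pics/s21.png',bot_im); b=bot_im.astype(int)
d=np.abs(a-b).max(2).astype(np.uint8)
for n,(x0,y0,x1,y1) in dict(eraser=(185,218,245,258),motor=(205,283,275,325),tape=(290,195,340,235),carton=(265,80,320,130),bottle=(265,50,290,100),pliers=(285,230,325,295)).items():
    print(n,d[y0:y1,x0:x1].mean(),(d[y0:y1,x0:x1]>60).sum())
o=bot.get_obs();print(o['time'],o['contact_force'],o['tool_pos'])
E
```

```text
eraser 3.3366666666666664 0
motor 3.0551020408163265 0
tape 2.85 0
carton 2.530181818181818 0
bottle 2.6592 0
pliers 32.54423076923077 543
22.5 [ 1.53966003 -0.27718963  0.76335096] [442.4660984  166.68453833 158.9609217 ]
```

View pics/s21.png

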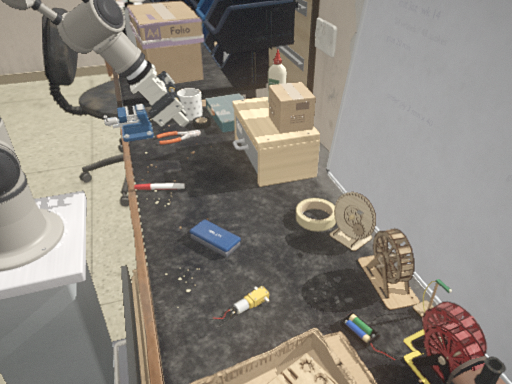

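The drawer is shut, the bystanders are unchanged, and the arm is clear of everything. Handing in.

```bash
python3 -c "
from plant import bot
print(bot.close_job())"
```

```text
the job is handed in; nothing more can be done
None
```

The pliers are in their cut-out with the jaws to the right, the drawer is pushed in to its stop, and the job was handed in at about 22.5 s. I pulled the drawer by its bow handle to the end stop, placed the pliers, let go, and pushed the drawer back with shut fingers on the handle bar.

**What the last checks showed**
- **Pliers:** before closing, they lay inside the outline with clear margins on every side, and the handle heights matched lying flat. They were about 1 mm off centre, with yaw within about 0.6° of the cut-out.
- **Drawer:** it moved in with about 3 N and then stopped hard at 26 N. The handle bar ended about 5 mm further in than at the start, which fits a drawer that began 4 mm ajar and is now home.
- **Bystanders:** the eraser, motor, tape, carton and bottle are unchanged in the before and after pictures.
- **Robot:** at hand-in it was touching nothing.

**What failed or disagreed**
- **First approach:** my first move to the handle, at a 35° lean, ran into joint ranges. It stopped 24 mm to the side with a light contact force (about 15 N). I backed out and used a 19° lean instead.
- **Final drawer reading:** the wrist camera's absolute measurement of the handle against the unit's feet came out about 6 mm short of the nominal home position. I judged the drawer home from the hard stop and the travel distances, because the first picture seemed to carry a similar offset.

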